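# Snap the wiring cover back onto the dust-extractor console

### The job

The control console of the dust extractor has been rewired. Pick up its orange wiring cover by the black handle, lay it squarely over the four white snap standoffs on the sloping face and let go of it; then press it down evenly, without cocking or levering it, until all four standoffs have clicked through and it lies flush on their shoulders. Leave the other things on the bench where they are.

Things in the scene. Friction and masses are not known exactly. Their poses are not given: they have to be found in the camera images.
- console: Grey sheet-steel control console, fixed to the bench: 320 wide (y), 200 deep (x), 50 high in front (-x), 165 high at the back. Origin: centre of its underside. The face slopes at 30 degrees, rising towards +x. Its -y part holds the wiring bay, its +y part a column of buttons (red mushroom, 25 mm proud), 150 mm along y from the bay's middle. Nothing is above the face.
- wiring_bay: Wiring bay in the console's sloping face. Origin: middle of the plane of the four standoff shoulders = where the middle of the cover's underside lies when home. z: square out of the face, 30 degrees from vertical; x: up the slope; y: level along the console. Standoffs at x = +-43, y = +-68 mm. Panel at z = -10; terminals sunk between the standoffs, all lower than z = -10.
- standoff_a (a point): White nylon snap standoff at x = -43, y = -68 mm of the bay: point on its axis at its flat shoulder (column 17 wide, 10 high). Axes as the bay's. Above the shoulder a split head 12 high, 6 wide at the tip, 12.6 at z = 6, with sprung barbs. A cover laid loosely on the heads rests with its underside at z = 8 to 9.
- standoff_b (a point): White nylon snap standoff at x = -43, y = +68 mm of the bay: point on its axis at its flat shoulder (column 17 wide, 10 high). Axes as the bay's. A head springs through its hole under about 10 N right beside it (12 to 15 N at 20 mm from it, up to 20 N if two give way together), after 9 mm of travel in all.
- standoff_c (a point): White nylon snap standoff at x = +43, y = -68 mm of the bay: point on its axis at its flat shoulder (column 17 wide, 10 high). Axes as the bay's. Once through, the head holds the cover down by itself at z = 0, with up to 0.5 mm of play.
- standoff_d (a point): White nylon snap standoff at x = +43, y = +68 mm of the bay: point on its axis at its flat shoulder (column 17 wide, 10 high). Axes as the bay's.
- cover_grip (a point): Middle of the grip bar of the loose orange cover: plate 110 (x) x 160 (y) x 4 thick, 0.09 to 0.18 kg, four 9 mm holes. Black bridge handle: bar 14 wide (x), 70 long (y), 24 to 38 above the plate's underside, feet at its ends. The point is 31 above the underside, over the plate's centre; z up out of the handle side. Starts flat on the bench, handle up; fits either way round (half a turn).
- cover_hole_a (a point): Centre of one of the cover's four holes, at its underside: in the cover's axes at x = -43, y = -68 mm from the middle of the plate. Axes as the cover's.
- cover_hole_b (a point): Centre of one of the cover's four holes, at its underside: in the cover's axes at x = -43, y = +68 mm from the middle of the plate. Axes as the cover's.
- cover_hole_c (a point): Centre of one of the cover's four holes, at its underside: in the cover's axes at x = +43, y = -68 mm from the middle of the plate. Axes as the cover's.
- cover_hole_d (a point): Centre of one of the cover's four holes, at its underside: in the cover's axes at x = +43, y = +68 mm from the middle of the plate. Axes as the cover's.
- tape_roll: Bystander: roll of blue masking tape lying flat, 104 across, 24 high. Origin at the centre of its underside.
- jar: Bystander: lidded glass jar, 80 across, 105 high. Origin at the centre of its underside.
- screwdriver: Bystander: screwdriver with a green handle, 200 long, lying along its x, 26 high. Origin at its middle, at the bottom.
There are look-alikes about, which are no part of the job. What is meant by the part that bears cover_grip is not blue, grey or yellow, and is the larger of those in its own colour.

How it is judged:
By the outcome, as a careful person would: the job done as asked, in the order asked, and still so for the second after the job is handed in, with the robot touching nothing.
It also fails if it takes over 61 s, if anything falls off the work surface, if the arm or the gripper's body presses on something with over 40 N, if the wrist force passes 120 N, or if a joint passes its speed limit or range.

### The arm

A 7-joint arm with a two-finger parallel gripper is mounted at the origin on the work surface. World frame = base frame: x ahead of the robot, y to its left, z up, the work surface at z = 0. Lengths are in m, angles in rad, forces in N, time in s.
With the tool pointing down it reaches from about 0.35 to 0.9 m from the base axis. Payload 8.1 kg.
Tool frame: the origin (TCP) lies at the very end of the fingers, on their centre line; the grasp point (between the pads) lies 19 mm behind it (arm.grip_depth is the distance from the TCP to the grasp point, in m); x points along the fingers, z is the direction in which the jaws open and shut, and the axes are right-handed (so a half turn about x gives the same grasp; the last joint's range is limited). The gripper opens to 92 mm and grips with 3 to 60 N. Pads are 19 mm wide; open, the fingers measure 130 mm over their backs; the gripper's body (75 mm by 190 mm) begins 47 mm behind the grasp point.
Start: joints at [1.109, 0.434, 0.025, 1.573, -0.012, 1.134, -0.075], TCP at [0.219, -0.585, 0.227] pointing down, gripper open.
Joint ranges: [-2.62, 2.62], [-0.44, 2.09], [-1.27, 1.32], [0.08, 2.57], [-1.32, 4.46], [0.12, 2], [-2.74, 2.74]. Speed limits (rad/s): [2.22, 2.22, 3.01, 3.01, 3.14, 3.14, 3.14].

### API

Orientations are given as a rotation vector (axis times angle).
In Python, from cell import status, cams, arm gives the robot as it stands. The module is installed in compiled form; this text tells all that it offers.
- The arm moves only by the tool step_arm, never from a script. Its argument "rows" is a list of rows, each a list of 7 numbers: the gripper command: -1 is fully open, 1 is shut, values between are in proportion, then the shift along the tool's x, y, z as a fraction of full scale, then the turn, a rotation vector about the tool's x, y, z as a fraction of full scale. In form: [[grip, x, y, z, rx, ry, rz], ...]. A call has 1 to 12 rows; each row is the pose to reach, as a shift and turn from the pose commanded when the call began, along the tool's axes at that moment; what a row does not reach only later rows make up. Full scale, the value 1, is 80 cm for a shift and 60 degrees for a turn. A row lasts 1/12 s, in which the tool goes at most 41.7 mm and 7.16 degrees, less where a joint would pass 70% of its speed; a pose out of reach is approached as far as the arm can. A call with a number of a shift or a turn outside -1 to 1 is refused whole. A call with a gripper value outside its range is refused whole. The fingers move at their own pace and stop on an object; "newtons" is the grip in N (left out, the last holds). Time passes only in rows, so rows that repeat a pose let the fingers close. It gives the time, the measured TCP pose, the force and the opening at its end, in the units of the state.
- status.observe(): the state, without advancing time (a new reading comes with each control period).
- cams.get_image(name): name is "side" or "top" or "wrist"; returns a dict with "pixels" (384x512x3 uint8, red, green, blue), "range_z" (384x512 float32, m along the optical axis (not along the pixel's ray), 0 where there is no reading), "camera_matrix" (3x3 intrinsics, pixels), "distortion" ([k1, k2, p1, p2, k3] as OpenCV has them; the pictures are not rectified), "eye" and "attitude" of the camera in the world; the wrist camera has in their place "tool_from_camera" (4x4, takes a point from camera to tool coordinates, whose origin is the TCP and whose axes are the tool frame's). Camera axes: x right, y down, z forward; pixel columns grow to the right and rows downward; lengths in m; the calibration is good to about 2 mm. A picture is of the moment at which its call begins: read the wrist's pose just before it.
- arm.sign_off(): hands the job in, once; it reports no verdict.
The state is a dict: "clock": time; "joints": joint angles; "dq": joint speeds; "joint_efforts": joint torques, N m; "position": TCP position; "ee_rot": TCP orientation; "force": force on the tool from outside, world axes, zero at the start; "ft_torque": the same for the moment, N m; "width": opening from 0.0 (shut) to 1.0 (fully open).
Only numpy, scipy, OpenCV 4.12 (cv2) and the standard library are available. Lean on these libraries where they do the work, as an engineer would, in place of code of your own. Each camera call takes 0.05 s, during which the arm holds its last target.

## Working session

There is one attempt and no reset: what is moved stays moved. The work goes in short steps, Python scripts to look and compute and a tool call to move; the robot and the scene stay as the last step left them, time stands still between calls to the robot, and variables do not carry over. Pictures are saved under pics/ and viewed, and the job is handed in when it is done.

Besides the shell and the picture viewer there is one more tool, called as name(argument=value, ...), one argument or row to a line, values as JSON. step_arm: Moves the arm, as the interface text tells. Its arguments: {"type":"object","properties":{"rows":{"type":"array","items":{"type":"array","items":{"type":"number"}}},"newtons":{"type":"number"}},"required":["rows"]}

```bash
mkdir -p pics; cat > h.py <<'E'
import numpy as np, cv2, json
from cell import status, cams, arm
from scipy.spatial.transform import Rotation as R
def rot(a):
    a=np.asarray(a,float)
    if a.shape==(3,3): return a
    if a.size==3: return R.from_rotvec(a.ravel()).as_matrix()
    return R.from_quat(a).as_matrix()
def get(name):
    s=status.observe()
    d=cams.get_image(name)
    if name=='wrist':
        T=np.eye(4);T[:3,:3]=rot(s['ee_rot']);T[:3,3]=s['position']
        W=T@np.array(d['tool_from_camera'])
    else:
        W=np.eye(4);W[:3,:3]=rot(d['attitude']);W[:3,3]=d['eye']
    d['W']=W
    return d
def save(d,fn): cv2.imwrite('pics/'+fn,cv2.cvtColor(d['pixels'],cv2.COLOR_RGB2BGR))
def rays(d,uv):
    uv=np.asarray(uv,float).reshape(-1,1,2)
    n=cv2.undistortPoints(uv,np.array(d['camera_matrix']),np.array(d['distortion'])).reshape(-1,2)
    v=np.c_[n,np.ones(len(n))]
    return v
def depthpts(d,uv):
    uv=np.asarray(uv).reshape(-1,2)
    z=d['range_z'][uv[:,1].astype(int),uv[:,0].astype(int)]
    v=rays(d,uv)*z[:,None]
    return v@d['W'][:3,:3].T+d['W'][:3,3]
def onplane(d,uv,n,p0):
    v=rays(d,uv)@d['W'][:3,:3].T; e=d['W'][:3,3]
    t=((np.asarray(p0)-e)@n)/(v@n)
    return e+v*t[:,None]
E
python3 - <<'E'
from h import *
s=status.observe(); print(s)
for n in ['side','top','wrist']:
    d=get(n); save(d,n+'0.png'); print(n,{k:d[k] for k in d if k not in('pixels','range_z')})
E
```

```text
{'clock': 0.0, 'joints': array([ 1.10941665,  0.43518247,  0.02498758,  1.5740857 , -0.01158653,
        1.13400775, -0.07507887]), 'dq': array([ 1.61251494e-03, -3.19779168e-04, -3.10896050e-05,  8.06038357e-04,
        4.49779339e-04, -5.13407376e-04,  8.51804630e-04]), 'joint_efforts': array([ 1.34555617e-04, -6.67852736e+01,  9.85528417e-01, -3.14466441e+01,
       -6.02706266e-02,  4.29949898e-02,  1.92760158e-04]), 'position': array([ 0.21921364, -0.58475319,  0.22597473]), 'ee_rot': array([ 0.94181674,  1.3592019 , -0.94059001]), 'force': array([-0.80493394, -0.95610442, -0.1247152 ]), 'ft_torque': array([-0.00622993, -0.02163846,  0.01219796]), 'width': 1.0005623408815574}
side {'camera_matrix': array([[460.37120824,   0.        , 258.57620701],
       [  0.        , 460.37120824, 178.91248856],
       [  0.        ,   0.        ,   1.        ]]), 'distortion': array([-0.14036872,  0.        ,  0.        ,  0.        ,  0.        ]), 'eye': array([-0.18531731, -1.14122108,  1.34382263]), 'attitude': array([-2.25215704,  0.63666214, -0.30271742]), 'W': array([[ 0.84742907, -0.
[... 1032 characters left out ...]
'distortion': array([-0.02448042,  0.        ,  0.        ,  0.        ,  0.        ]), 'tool_from_camera': array([[ 1.15751930e-05, -2.78719234e-01,  9.60372630e-01,
        -1.58014329e-01],
       [-5.37248055e-04, -9.60372493e-01, -2.78719188e-01,
         7.45678860e-02],
       [ 9.99999856e-01, -5.12732099e-04, -1.60857863e-04,
        -1.79486935e-04],
       [ 0.00000000e+00,  0.00000000e+00,  0.00000000e+00,
         1.00000000e+00]]), 'W': array([[ 0.35055598, -0.89925064, -0.26164632,  0.28909941],
       [-0.93654065, -0.33703115, -0.09644489, -0.55863572],
       [-0.00145483,  0.27885174, -0.96033306,  0.38402658],
       [ 0.        ,  0.        ,  0.        ,  1.        ]])}
```

View pics/side0.png

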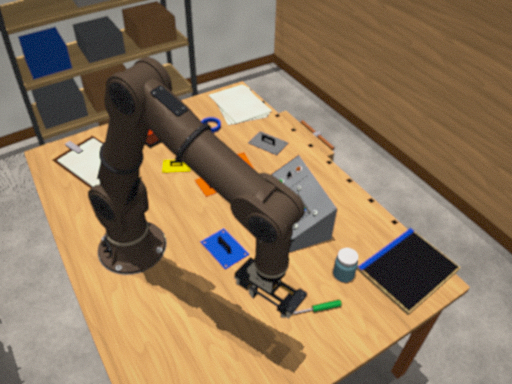

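View pics/top0.png

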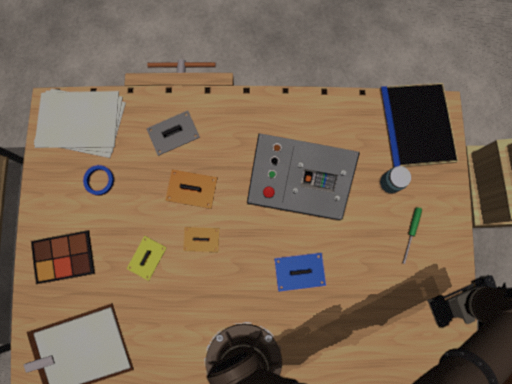

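View pics/wrist0.png

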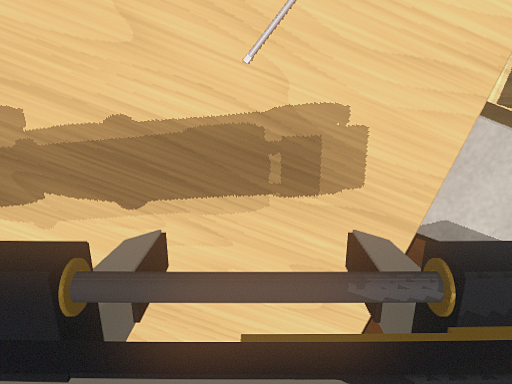

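Candidates for the cover in the top picture: large orange (191,188), small orange (201,239), yellow (146,257), blue (300,271), grey (173,132). By the description, I choose the larger orange one at (191,188). I'll check it in a close crop and measure it.

```bash
python3 - <<'E'
from h import *
d=get('top'); p=d['pixels']; hsv=cv2.cvtColor(p,cv2.COLOR_RGB2HSV)
c1=cv2.resize(cv2.cvtColor(p[150:265,120:240],cv2.COLOR_RGB2BGR),None,fx=3.2,fy=3.2,interpolation=cv2.INTER_CUBIC)
c2=cv2.resize(cv2.cvtColor(p[125:230,240:365],cv2.COLOR_RGB2BGR),None,fx=3.2,fy=3.2,interpolation=cv2.INTER_CUBIC)
h=max(c1.shape[0],c2.shape[0]); o=np.zeros((h,c1.shape[1]+c2.shape[1],3),np.uint8)
o[:c1.shape[0],:c1.shape[1]]=c1;o[:c2.shape[0],c1.shape[1]:]=c2
cv2.imwrite('pics/crop1.png',o)
print(hsv[180,175],hsv[178,205],hsv[232,190],hsv[215,150])
m=((hsv[...,0]<=16)&(hsv[...,1]>195)&(hsv[...,2]>150)).astype(np.uint8)
m=cv2.morphologyEx(m,cv2.MORPH_CLOSE,np.ones((3,3)))
cs,_=cv2.findContours(m,cv2.RETR_EXTERNAL,cv2.CHAIN_APPROX_NONE)
for c in cs:
    if cv2.contourArea(c)<200: continue
    w=onplane(d,c[:,0,:],np.array([0,0,1.]),[0,0,.004])
    r=cv2.minAreaRect((w[:,:2]*1000).astype(np.float32)); print(c[:,0].mean(0),r)
E
```

```text
[ 15 166 160] [ 16 171 157] [ 17 153 160] [ 14 118 158]
```

View pics/crop1.png

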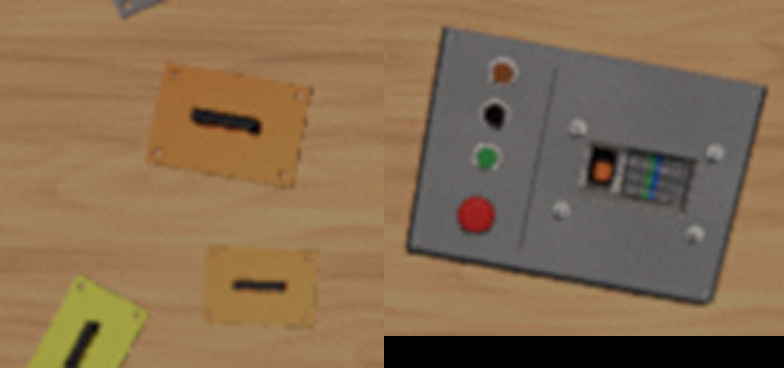

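The crop shows the large orange plate with its black handle and four holes at about (191,188). The four standoff heads are at about (303,164), (347,173), (298,191) and (340,198) in the full image.

```bash
python3 - <<'E'
from h import *
d=get('top'); p=d['pixels']; hsv=cv2.cvtColor(p,cv2.COLOR_RGB2HSV)
m=((hsv[...,0]<=18)&(hsv[...,1]>140)&(hsv[...,2]>110)).astype(np.uint8)
m[:,:120]=0;m[:,240:]=0
m=cv2.morphologyEx(m,cv2.MORPH_CLOSE,np.ones((3,3)));m=cv2.morphologyEx(m,cv2.MORPH_OPEN,np.ones((3,3)))
cs,_=cv2.findContours(m,cv2.RETR_EXTERNAL,cv2.CHAIN_APPROX_NONE)
for c in cs:
    if cv2.contourArea(c)<200: continue
    w=onplane(d,c[:,0,:],np.array([0,0,1.]),[0,0,.004])
    r=cv2.minAreaRect((w[:,:2]*1000).astype(np.float32)); print(c[:,0].mean(0),r)
# handle
g=((hsv[...,2]<70)).astype(np.uint8); g[:175]=0;g[200:]=0;g[:,:175]=0;g[:,207:]=0
c=max(cv2.findContours(g,cv2.RETR_EXTERNAL,cv2.CHAIN_APPROX_NONE)[0],key=cv2.contourArea)
w=onplane(d,c[:,0,:],np.array([0,0,1.]),[0,0,.038]); r=cv2.minAreaRect((w[:,:2]*1000).astype(np.float32)); print('handle',r)
# depth plane of console face
def fit(uv):
    P=depthpts(d,uv); P=P[np.isfinite(P).all(1)]
    for _ in range(3):
        c=np.median(P,0) if _==0 else P.mean(0); u,s,vt=np.linalg.svd(P-P.mean(0)); n=vt[2]; n*=np.sign(n[2]); e=(P-P.mean(0))@n; P=P[abs(e)<2.5*e.std()+1e-4]
    return n,P.mean(0),e.std(),len(P)
poly=np.array([[300,150],[352,160],[347,178],[305,167]])
mm=np.zeros(p.shape[:2],np.uint8); cv2.fillPoly(mm,[np.array([[262,142],[352,157],[339,212],[252,198]])],1)
v=hsv[...,2];s=hsv[...,1]
mm&=((s<40)&(v>60)&(v<130)).astype(np.uint8)
ys,xs=np.nonzero(mm); n,c0,sd,N=fit(np.c_[xs,ys]); print('face n',n,c0,sd,N, np.degrees(np.arccos(n[2])))
# standoff heads
wm=((s<40)&(v>150)).astype(np.uint8); q=np.zeros_like(wm); q[155:205,294:354]=1; wm&=q
k,lab,st,ce=cv2.connectedComponentsWithStats(wm)
for i in range(1,k):
    if st[i,4]>=4:
        P=onplane(d,[ce[i]],n,c0+n*(0.016)); print(ce[i],st[i,4],P, (P-c0)@n)
for z in [(191,188),(300,200)]: print(depthpts(d,[z]))
E
```

```text
[200.87155963 238.95412844] ((398.1101379394531, 143.75656127929688), (115.11849212646484, 77.275146484375), 88.30187225341797)
[191.13422819 188.62416107] ((569.4607543945312, 182.622314453125), (161.63645935058594, 110.53502655029297), 80.57829284667969)
handle ((566.6339721679688, 180.30120849609375), (69.74937438964844, 13.24365520477295), 80.28543090820312)
face n [-0.49447075  0.08378286  0.86514687] [ 0.58972901 -0.18050821  0.10849664] 0.0034203631460231706 4421 30.100519816906026
[337.5 197. ] 4 [[ 0.5275131  -0.2965472   0.10266888]] [0.016]
[[0.56501641 0.17745219 0.03636255]]
[[ 0.52137603 -0.18013857  0.07476886]]
```

```bash
cat >> h.py <<'E'
def pose():
    s=status.observe(); return np.array(s['position']),rot(s['ee_rot']),s
def plan(pt,Rt,cmd=None):
    p,Rm,s=pose() if cmd is None else (cmd[0],cmd[1],None)
    sh=Rm.T@(np.asarray(pt)-p); rv=R.from_matrix(Rm.T@Rt).as_rotvec()
    print('shift m',sh.round(4),'turn deg',np.degrees(rv).round(2))
    print('ROW',(sh/.8).round(5).tolist(),(rv/np.radians(60)).round(5).tolist())
def frame(xaxis,zaxis):
    x=np.array(xaxis,float);x/=np.linalg.norm(x);z=np.array(zaxis,float);z-=x*(z@x);z/=np.linalg.norm(z)
    return np.c_[x,np.cross(z,x),z]
yaw=np.radians(-9.6)
xh=np.array([np.cos(yaw),np.sin(yaw),0]); yh=np.array([-np.sin(yaw),np.cos(yaw),0])
nz=np.array([0,0,1.])
ns=np.cos(np.pi/6)*nz-np.sin(np.pi/6)*xh; xs=np.cos(np.pi/6)*xh+np.sin(np.pi/6)*nz
bay0=np.array([0.5756,-0.2357,0.11])
Rslope=frame(-ns,xs); Rdown=frame(-nz,xh)
E
python3 - <<'E'
from h import *
print(bay0+ns*.17); plan(bay0+ns*.17,Rslope)
plan([0.3,-0.5,.4],Rdown)
E
```

```text
[ 0.49179034 -0.22152466  0.25722432]
shift m [-0.0307  0.3827 -0.2447] turn deg [-58.43 -27.24  15.64]
ROW [-0.0384, 0.47838, -0.30591] [-0.97382, -0.45396, 0.26063]
shift m [-0.1736  0.1053 -0.0514] turn deg [-5.985e+01 -4.000e-02 -2.000e-02]
ROW [-0.21702, 0.13168, -0.06426] [-0.99746, -0.00066, -0.00029]
```

step_arm(
  rows=[
    [-1, -0.1, 0.04, -0.03, -0.1, 0, 0],
    [-1, -0.12, 0.1, -0.08, -0.2, -0.08, 0.04],
    [-1, -0.12, 0.16, -0.12, -0.3, -0.16, 0.08],
    [-1, -0.12, 0.22, -0.16, -0.42, -0.24, 0.13],
    [-1, -0.12, 0.27, -0.2, -0.54, -0.32, 0.18],
    [-1, -0.1, 0.33, -0.24, -0.68, -0.4, 0.22],
    [-1, -0.08, 0.39, -0.27, -0.82, -0.45, 0.26],
    [-1, -0.06, 0.44, -0.29, -0.92, -0.454, 0.261],
    [-1, -0.0384, 0.4784, -0.3059, -0.9738, -0.454, 0.2606],
    [-1, -0.0384, 0.4784, -0.3059, -0.9738, -0.454, 0.2606],
    [-1, -0.0384, 0.4784, -0.3059, -0.9738, -0.454, 0.2606],
  ],
)

```text
clock: 1.17
position: [0.4681, -0.2478, 0.2662]
ee_rot: [0.08, 1.044, -0.149]
force: [0.1, -1.7, -0.8]
width: 0.999
```

```bash
python3 - <<'E'
from h import *
p,Rm,s=pose(); print(s['clock'],p,np.round(s['joints'],3),s['force'])
plan(bay0+ns*.17,Rslope)
d=get('wrist'); save(d,'wrist1.png')
np.savez('w1.npz',**{k:d[k] for k in d})
E
```

```text
1.1667 [ 0.4681491  -0.24781776  0.26619178] [ 0.908  0.032 -0.411  2.144 -0.326  0.49   0.592] [ 0.06666647 -1.66537806 -0.83846893]
shift m [0.0172 0.0298 0.0121] turn deg [0.43 0.08 0.05]
ROW [0.02153, 0.03724, 0.01513] [0.0072, 0.00137, 0.00075]
```

View pics/wrist1.png

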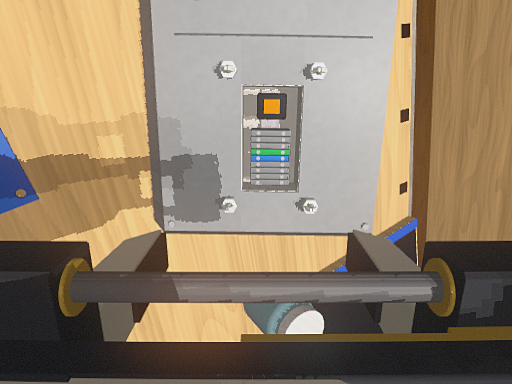

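The wrist picture shows the bay with four heads at about (227,70), (318,71), (229,205), (310,205). The arm is still short of the target, so I'll finish the move with a slightly better view.

step_arm(
  rows=[
    [-1, 0.0, 0.037, 0.015, 0, 0, 0],
    [-1, 0.0, 0.037, 0.015, 0, 0, 0],
    [-1, 0.0, 0.037, 0.015, 0, 0, 0],
    [-1, 0.0, 0.037, 0.015, 0, 0, 0],
  ],
)

```text
clock: 1.55
position: [0.4833, -0.2214, 0.2727]
ee_rot: [0.087, 1.044, -0.152]
force: [-0.5, -0.1, -0.7]
width: 0.999
```

```bash
python3 - <<'E'
from h import *
p,Rm,s=pose(); print(s['clock'],p,np.round(s['joints'],3),s['dq'].round(3),s['force'])
plan(bay0+ns*.17,Rslope)
d=get('wrist'); save(d,'wrist2.png')
np.savez('w1.npz',**{k:d[k] for k in d})
E
```

```text
1.55 [ 0.48334031 -0.22141185  0.27270922] [ 0.855  0.021 -0.44   2.136 -0.245  0.489  0.438] [ 0.016  0.004  0.015  0.003 -0.    -0.001 -0.   ] [-0.50943414 -0.10429818 -0.7317044 ]
shift m [ 0.0176  0.0013 -0.0005] turn deg [0.03 0.02 0.05]
ROW [0.02198, 0.00164, -0.00065] [0.00049, 0.0004, 0.00085]
```

View pics/wrist2.png

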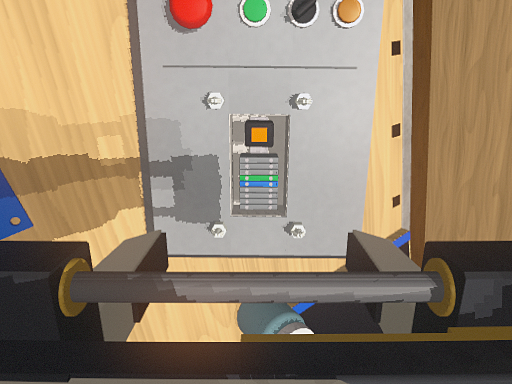

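```bash
python3 - <<'E'
from h import *
d=dict(np.load('w1.npz')); p=d['pixels']
t=[]
for (u,v) in [(215,101),(303,101),(218,230),(298,230)]:
    t.append(cv2.resize(cv2.cvtColor(p[v-16:v+16,u-16:u+16],cv2.COLOR_RGB2BGR),None,fx=11,fy=11,interpolation=cv2.INTER_NEAREST))
cv2.imwrite('pics/heads.png',np.hstack([np.vstack(t[:2][::1]) ,np.vstack(t[2:])])[:, :])
hsv=cv2.cvtColor(p,cv2.COLOR_RGB2HSV)
m=np.zeros(p.shape[:2],np.uint8); cv2.fillPoly(m,[np.array([[160,75],[370,75],[365,245],[165,245]])],1)
z=d['range_z'];
mm=m.copy(); mm[110:222,225:297]=0
ys,xs_=np.nonzero(mm&(z>0)); P=depthpts(d,np.c_[xs_,ys])
Q=P
for _ in range(4):
    c=Q.mean(0);n=np.linalg.svd(Q-c,full_matrices=False)[2][2];n*=np.sign(n[2]);e=(P-c)@n;Q=P[abs(e-np.median(e))<.003]
print('n',n,c,'tilt',np.degrees(np.arccos(n[2])),'yaw',np.degrees(np.arctan2(-n[1],-n[0])),len(Q),len(P))
hh=np.zeros(p.shape[:2]);hh[ys,xs_]=(P-c)@n*1000
for (u,v) in [(215,101),(303,101),(218,230),(298,230)]:
    print(np.round(hh[v-12:v+13:2,u-12:u+13:2]).astype(int))
E
```

```text
n [-0.49203079  0.08843503  0.86607445] [ 0.58701416 -0.22645706  0.11125579] tilt 29.994379282569852 yaw -10.189252019328634 25826 27047
[[ 1  0  1 -1  0  1  0  0  0  0  2  0 -1]
 [ 0  0  0  0  0  0  1  0  0  0  2  0  1]
 [ 0 -1  1 -1 10  9 10 10  9  1 -1  0 -1]
 [ 1 -2 -1  9 11 10 11  9 10  6  0  0  0]
 [ 0 -1  0 10 10 15 15 10 11  9  0  0 -1]
 [ 1  0 10 19 23 21 23 20 18 11 10  0  1]
 [-1  0  9 19 22 22 22 22 18  9 11  1  0]
 [ 1 -1  0 17 11 17 16 16 17 10  2  1  1]
 [ 0 -1  0 10  9  8  9 11 10 10  0  0  1]
 [ 0  0  0 -1 10 11 10 11  9 -2  0  1  0]
 [ 0  1  1 -1  0  0 -1  0  0  0  0 -1  1]
 [ 0 -1  0  1  1  1  2  0  2  1  1  0  0]
 [-1  0  0  0  0  1 -1  0 -1  0  1  0  0]]
[[-1  0  0  1  1 -1 -1  0  0  0  1  0  0]
 [ 2  1  0  0  0  0  0  0  1  0  0  1 -1]
 [ 1 -1  0  1 -1 -1  2  0  0 -1  2  1  1]
 [-1  0  1 -1 10 11 10 10 10 11 -1  0 -1]
 [-1  1 -2  8 11 10  9  9 10  9 -1  0 -1]
 [-1  0  3 10 19 20 22 21 21 20 11  0  0]
 [ 1  0 10 10 17 18 22 21 22 21 11  0  0]
 [ 0 -1  3 10 18 20 20 20 22 20 10 -1  0]
 [-1 -1  0 12 12  9 10 10 10 12  1 -1  0]
 [-2 -1  0  3  9  9 10 11  9  1 -1  0
[... 525 characters left out ...]
0 24 21 21 11 -1  0  1 -1]
 [-1 -1 -1  0  0  0  0  0  1  0  1  0  0]
 [ 1  0  1  1  0  1 -1 -1 -1  1 -2 -1  0]
 [-1  0  0  0  0  1  0 -1  0  1  0  0  0]]
[[ 0  0  0  0  0  0  0  1  0  0  1 -2  0]
 [ 0  0  0  0  0  0  1  0 -1  0  1  0  0]
 [ 2  0  1  0  0  1 -1  0 -1  0  0  0  0]
 [-1 -1  0  1  6  6  6  7  0  1  0  0  1]
 [-1  0  0  5  9 10 10 11 10  1  1  0  0]
 [ 1 -1  4 10 11 11 10 10  8  4 -1  0 -1]
 [ 0 -1  8 11  9 13 14 13 10 10  0  0 -1]
 [ 1  0  1 10 17 16 17 17 18 17  0 -1  0]
 [-1 -1  0  9 18 20 20 21 21 16 -1  0  0]
 [ 0 -1  0  1 18 22 22 21 22  0  0  1  0]
 [-1 -1 -1  0  0  0 -1 -1  1 -1  0  1  1]
 [ 1 -1 -1  2 -1  1  0  0  0  1 -2  1  0]
 [ 0  1  0  0 -1  0  1 -1  0  0  1  0  0]]
```

View pics/heads.png

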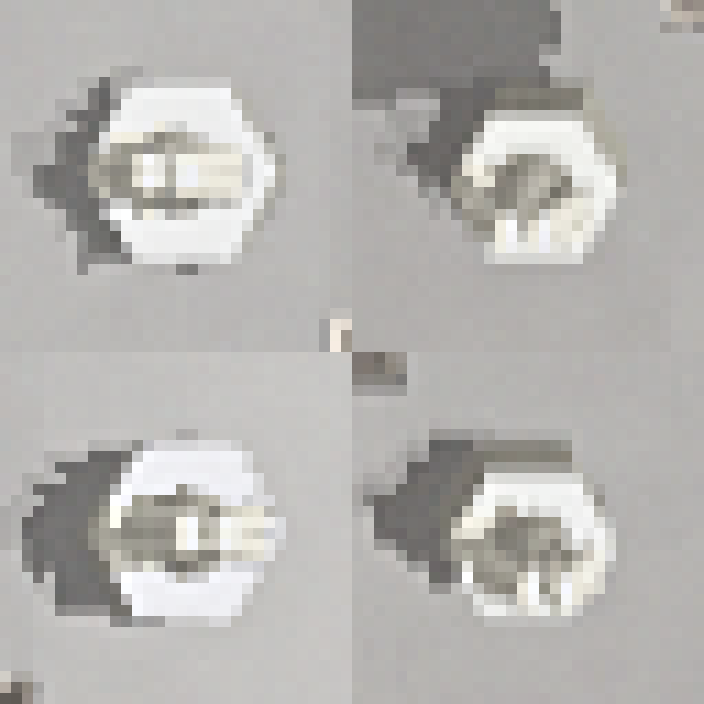

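```bash
cat > bay.py <<'E'
from h import *
def measure_bay(d,boxes,n,c,verbose=True):
    # in-plane axes
    e1=np.array([1,0,0.])-n*n[0]; e1-=0; 
    y=np.cross(n,[1,0,0.]); y/=np.linalg.norm(y); x=np.cross(y,n)
    C=[];T=[]
    for (u,v) in boxes:
        U,V=np.meshgrid(np.arange(u-18,u+19),np.arange(v-18,v+19)); uv=np.c_[U.ravel(),V.ravel()]
        P=depthpts(d,uv); h=(P-c)@n
        q=np.c_[(P-c)@x,(P-c)@y]
        s=q[(h>.0075)&(h<.0125)]; 
        (cx,cy),r=cv2.minEnclosingCircle((s*1000).astype(np.float32))
        t=q[(h>.0195)&(h<.025)].mean(0)*1000
        C.append((cx,cy));T.append(t)
        if verbose: print((u,v),'shoulder circ',round(cx,1),round(cy,1),'r',round(r,1),'tip',t.round(1), 'h', np.median(h[(h>.0075)&(h<.0125)]))
    return np.array(C),np.array(T),x,y
def rigid(M,Q):
    mc,qc=M.mean(0),Q.mean(0); H=(M-mc).T@(Q-qc); a=np.arctan2(H[0,1]-H[1,0],H[0,0]+H[1,1])
    Rr=np.array([[np.cos(a),-np.sin(a)],[np.sin(a),np.cos(a)]]); t=qc-Rr@mc
    return a,t,Q-(M@Rr.T+t)
E
python3 - <<'E'
from bay import *
d=dict(np.load('w1.npz'))
n=np.array([-0.49203079,0.08843503,0.86607445]);c=np.array([0.58701416,-0.22645706,0.11125579])
C,T,x,y=measure_bay(d,[(215,101),(303,101),(218,230),(298,230)],n,c)
M=np.array([[-43,68],[43,68],[-43,-68],[43,-68]],float)
for Q in(C,T):
    a,t,e=rigid(M,Q); 
    xa=np.cos(a)*x+np.sin(a)*y
    print('ang',np.degrees(a),'centre panel',c+(x*t[0]+y*t[1])/1000,'shoulder plane',c+(x*t[0]+y*t[1])/1000+n*.01,'xa',xa,'yaw',np.degrees(np.arctan2(xa[1],xa[0]))); print(e.round(1))
E
```

```text
(215, 101) shoulder circ -37.4 67.2 r 8.2 tip [-37.   67.3] h 0.010047887171778578
(303, 101) shoulder circ 47.2 50.0 r 8.3 tip [47.3 50. ] h 0.01002453788716853
(218, 230) shoulder circ -64.4 -66.0 r 8.3 tip [-64.2 -65.8] h 0.010079137169204909
(298, 230) shoulder circ 19.6 -83.0 r 8.1 tip [ 19.8 -83. ] h 0.010100142140600827
ang -11.573540070615392 centre panel [ 0.57941491 -0.23481123  0.10779158] shoulder plane [ 0.5744946  -0.23392688  0.11645232] xa [ 0.85287722 -0.15062247  0.49991332] yaw -10.015454138386337
[[-0.1 -0.1]
 [ 0.2 -0.1]
 [ 0.1 -0. ]
 [-0.1  0.2]]
ang -11.60361565770048 centre panel [ 0.5795943 -0.2347124  0.1078834] shoulder plane [ 0.57467399 -0.23382805  0.11654415] xa [ 0.85278542 -0.1511393   0.49991394] yaw -10.050180403352513
[[-0.  -0.1]
 [-0.  -0.1]
 [ 0.1  0.1]
 [-0.1  0.1]]
```

The bay is measured: the four heads fit the model to 0.2 mm, the tilt is 30.0°, and the panel height is 107.8 mm. Next I look at the cover from close up.

```bash
cat >> h.py <<'E'
yaw=np.radians(-10.03)
xh=np.array([np.cos(yaw),np.sin(yaw),0]); yh=np.array([-np.sin(yaw),np.cos(yaw),0])
ns=np.cos(np.pi/6)*nz-np.sin(np.pi/6)*xh; xs=np.cos(np.pi/6)*xh+np.sin(np.pi/6)*nz
bay=np.array([0.5746,-0.2339,0.1165])
Rslope=frame(-ns,xs); Rdown=frame(-nz,xh)
E
python3 - <<'E'
from h import *
plan([0.567,.195,.18],Rdown)
E
```

```text
shift m [ 0.0862  0.4252 -0.0351] turn deg [ 0.37 30.01 -0.04]
ROW [0.10777, 0.53148, -0.04387] [0.00609, 0.50021, -0.00074]
```

step_arm(
  rows=[
    [-1, -0.02, 0.05, -0.04, 0, 0.0, 0],
    [-1, -0.02, 0.1, -0.04, 0, 0.0, 0],
    [-1, -0.02, 0.15, -0.04, 0, 0.05, 0],
    [-1, -0.02, 0.2, -0.04, 0, 0.1, 0],
    [-1, -0.02, 0.25, -0.04, 0, 0.17, 0],
    [-1, -0.01, 0.3, -0.04, 0.003, 0.25, 0],
    [-1, 0.02, 0.35, -0.044, 0.006, 0.33, 0],
    [-1, 0.06, 0.4, -0.044, 0.006, 0.4, 0],
    [-1, 0.09, 0.45, -0.044, 0.006, 0.46, 0],
    [-1, 0.108, 0.5, -0.044, 0.006, 0.5, 0],
    [-1, 0.108, 0.531, -0.044, 0.006, 0.5, 0],
    [-1, 0.108, 0.531, -0.044, 0.006, 0.5, 0],
  ],
)

```text
clock: 2.6
position: [0.5678, 0.1981, 0.177]
ee_rot: [0.138, 1.57, -0.135]
force: [-0.7, -0.5, 1.0]
width: 0.997
```

step_arm(
  rows=[
    [-1, 0, 0, 0, 0, 0, 0],
    [-1, 0, 0, 0, 0, 0, 0],
  ],
)

```text
clock: 2.77
position: [0.5669, 0.1961, 0.1786]
ee_rot: [0.136, 1.569, -0.135]
force: [0.3, -0.3, 0.2]
width: 1.001
```

```bash
python3 - <<'E'
from h import *
p,Rm,s=pose(); print(s['clock'],p,np.round(s['joints'],3),s['dq'].round(3),s['force'])
plan([0.567,.195,.18],Rdown)
d=get('wrist'); save(d,'wrist3.png')
np.savez('w3.npz',**{k:d[k] for k in d})
E
```

```text
2.7667 [0.56691896 0.19610827 0.17861173] [ 0.118  0.57  -0.811  1.648  0.447  1.121 -0.985] [ 0.047 -0.035  0.015  0.018  0.003  0.006  0.007] [ 0.25068398 -0.32971178  0.22575359]
shift m [-0.0014 -0.0011  0.0003] turn deg [ 0.15 -0.12 -0.04]
ROW [-0.00174, -0.00135, 0.00033] [0.00251, -0.00203, -0.0007]
```

View pics/wrist3.png

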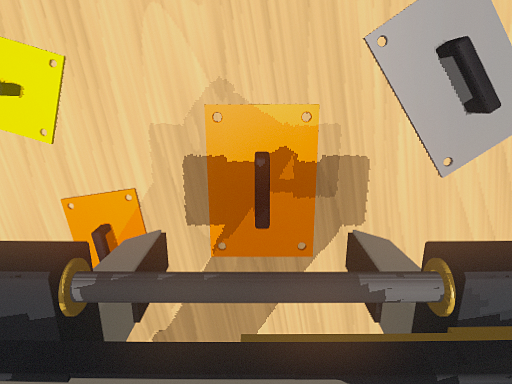

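The wrist picture shows the cover at about (262,180), its handle (262,190), and holes at (217,117), (306,117), (221,245), (302,245). It is larger than the small orange plate at (100,220).

```bash
python3 - <<'E'
from bay import *
d=dict(np.load('w3.npz')); p=d['pixels'];hsv=cv2.cvtColor(p,cv2.COLOR_RGB2HSV)
m=((hsv[...,0]<=20)&(hsv[...,1]>215)).astype(np.uint8); m[:95]=0;m[262:]=0;m[:,:195]=0;m[:,330:]=0
m=cv2.morphologyEx(m,cv2.MORPH_OPEN,np.ones((3,3)))
k,l,st,ce=cv2.connectedComponentsWithStats(m); i=1+np.argmax(st[1:,4]); m=(l==i).astype(np.uint8)
c=max(cv2.findContours(m,cv2.RETR_EXTERNAL,cv2.CHAIN_APPROX_NONE)[0],key=cv2.contourArea)
zz=np.array([0,0,1.])
w=onplane(d,cv2.convexHull(c)[:,0,:],zz,[0,0,.004]); r=cv2.minAreaRect((w[:,:2]*1000).astype(np.float32)); print('plate',r)
# holes
H=[]
for u,v in [(217,117),(306,117),(221,245),(302,245)]:
    sub=1-m[v-8:v+9,u-8:u+9]; k,l,st,ce=cv2.connectedComponentsWithStats(sub,connectivity=4)
    j=l[8,8]; 
    if j==0: print('nohole',u,v); continue
    q=ce[j]+[u-8,v-8]; P=onplane(d,[q],zz,[0,0,.004])[0]; H.append(P[:2]*1000); print(q,st[j,4],P)
M=np.array([[-43,68],[43,68],[-43,-68],[43,-68]],float)
if len(H)==4:
    a,t,e=rigid(M,np.array(H)); print('holes yaw',np.degrees(a),t,e.round(1))
# handle by depth
U,V=np.meshgrid(np.arange(235,295),np.arange(140,240)); uv=np.c_[U.ravel(),V.ravel()]; P=depthpts(d,uv)
t=P[(P[:,2]>.034)&(P[:,2]<.043)]; print('handle top z',np.median(t[:,2]),cv2.minAreaRect((t[:,:2]*1000).astype(np.float32)))
U,V=np.meshgrid(np.arange(215,250),np.arange(130,235)); P=depthpts(d,np.c_[U.ravel(),V.ravel()]);print('plate top z',np.median(P[:,2]),P[:,2].std())
E
```

```text
plate ((567.413330078125, 175.31430053710938), (141.52511596679688, 109.74922943115234), 80.17472839355469)
[217. 117.] 289 [0.53797568 0.25809069 0.004     ]
[306.02826855 116.83038869] 283 [0.62252855 0.24350559 0.004     ]
[221.61702128 245.29787234] 47 [0.5154022  0.12537564 0.004     ]
[301.28888889 245.08888889] 45 [0.59973671 0.11096784 0.004     ]
holes yaw -9.71548906818664 [568.91078432 184.48493912] [[-0.  -0.7]
 [-0.2 -0.7]
 [ 0.4  0.7]
 [-0.1  0.8]]
handle top z 0.037776715040875014 ((569.1502685546875, 184.1429443359375), (68.72039794921875, 13.37336254119873), 80.01622772216797)
plate top z 0.004135061454885958 0.018986058582829375
```

```bash
python3 - <<'E'
from h import *
plan([0.569,.184,.012],Rdown)
plan([0.569,.184,.05],Rdown)
E
```

```text
shift m [ 0.1671 -0.01    0.0038] turn deg [ 0.04 -0.06  0.01]
ROW [0.20891, -0.01254, 0.00479] [0.00075, -0.00096, 0.00014]
shift m [ 0.1291 -0.01    0.0038] turn deg [ 0.04 -0.06  0.01]
ROW [0.16141, -0.01255, 0.00475] [0.00075, -0.00096, 0.00014]
```

step_arm(
  rows=[
    [-1, 0.04, -0.01, 0.004, 0, 0, 0],
    [-1, 0.08, -0.0125, 0.0048, 0, 0, 0],
    [-1, 0.12, -0.0125, 0.0048, 0, -0.001, 0],
    [-1, 0.15, -0.0125, 0.0048, 0, -0.001, 0],
    [-1, 0.175, -0.0125, 0.0048, 0, -0.001, 0],
    [-1, 0.19, -0.0125, 0.0048, 0, -0.001, 0],
    [-1, 0.2, -0.0125, 0.0048, 0, -0.001, 0],
    [-1, 0.207, -0.0125, 0.0048, 0, -0.001, 0],
    [-1, 0.209, -0.0125, 0.0048, 0, -0.001, 0],
    [-1, 0.209, -0.0125, 0.0048, 0, -0.001, 0],
    [-1, 0.209, -0.0125, 0.0048, 0, -0.001, 0],
  ],
)

```text
clock: 3.73
position: [0.5698, 0.1855, 0.0138]
ee_rot: [0.137, 1.564, -0.135]
force: [1.1, -0.4, 0.3]
width: 1.001
```

```bash
python3 - <<'E'
from h import *
p,Rm,s=pose(); print(s['clock'],p,s['force'],s['dq'].round(3)); plan([0.569,.184,.012],Rdown)
E
```

```text
3.7333 [0.56984637 0.18553239 0.01375033] [ 1.10041955 -0.38166196  0.34177759] [-0.002 -0.002  0.001  0.    -0.    -0.002 -0.002]
shift m [ 0.0017 -0.0017 -0.0006] turn deg [ 0.07  0.16 -0.1 ]
ROW [0.00218, -0.00207, -0.00072] [0.00123, 0.00269, -0.00158]
```

step_arm(
  rows=[
    [-1, 0.002, -0.002, -0.0007, 0.001, 0.0027, -0.0016],
    [-1, 0.002, -0.002, -0.0007, 0.001, 0.0027, -0.0016],
    [-1, 0.002, -0.002, -0.0007, 0.001, 0.0027, -0.0016],
  ],
  newtons=30,
)

```text
clock: 3.98
position: [0.5686, 0.1838, 0.0115]
ee_rot: [0.137, 1.567, -0.138]
force: [0.7, 0.2, -0.2]
width: 1.0
```

```bash
python3 - <<'E'
from h import *
p,Rm,s=pose(); print(s['clock'],p,s['force'],s['dq'].round(3)); plan([0.569,.184,.012],Rdown)
E
```

```text
3.9833 [0.56859217 0.18378855 0.01148797] [ 0.68391756  0.21881377 -0.23005602] [-0.001  0.003 -0.001 -0.001  0.001 -0.002 -0.001]
shift m [-0.0005  0.0003  0.0004] turn deg [ 0.02 -0.05  0.04]
ROW [-0.00064, 0.00035, 0.00046] [0.00028, -0.00081, 0.00061]
```

step_arm(
  rows=[
    [1, 0, 0, 0, 0, 0, 0],
    [1, 0, 0, 0, 0, 0, 0],
    [1, 0, 0, 0, 0, 0, 0],
    [1, 0, 0, 0, 0, 0, 0],
    [1, 0, 0, 0, 0, 0, 0],
    [1, 0, 0, 0, 0, 0, 0],
    [1, 0, 0, 0, 0, 0, 0],
    [1, 0, 0, 0, 0, 0, 0],
  ],
  newtons=35,
)

```text
clock: 4.65
position: [0.5684, 0.1838, 0.0111]
ee_rot: [0.137, 1.568, -0.138]
force: [0.3, 0.4, 0.1]
width: 0.471
```

```bash
python3 - <<'E'
from h import *
p,Rm,s=pose(); print(s['clock'],p,s['force'],s['width']*92)
E
```

```text
4.65 [0.56841334 0.18384947 0.01114387] [0.30983751 0.39331417 0.09170503] 43.31702378505359
```

step_arm(
  rows=[
    [1, 0, 0, 0, 0, 0, 0],
    [1, 0, 0, 0, 0, 0, 0],
    [1, 0, 0, 0, 0, 0, 0],
    [1, 0, 0, 0, 0, 0, 0],
    [1, 0, 0, 0, 0, 0, 0],
    [1, 0, 0, 0, 0, 0, 0],
    [1, 0, 0, 0, 0, 0, 0],
    [1, 0, 0, 0, 0, 0, 0],
  ],
)

```text
clock: 5.32
position: [0.5685, 0.1838, 0.0112]
ee_rot: [0.137, 1.568, -0.138]
force: [0.4, -0.7, 0.4]
width: 0.148
```

```bash
python3 - <<'E'
from h import *
p,Rm,s=pose(); print(s['clock'],p,s['force'],s['width']*92)
E
```

```text
5.3167 [0.5684774  0.1838122  0.01115481] [ 0.40912934 -0.74886943  0.35156839] 13.583490355609474
```

step_arm(
  rows=[
    [1, 0, 0, 0, 0, 0, 0],
    [1, -0.01, 0, 0, 0, 0, 0],
    [1, -0.03, 0, 0, 0, 0, 0],
    [1, -0.06, 0, 0, 0, 0, 0],
    [1, -0.1, 0, 0, 0, 0, 0],
    [1, -0.14, 0, 0, 0, 0, 0],
    [1, -0.18, 0, 0, 0, 0, 0],
    [1, -0.22, 0, 0, 0, 0, 0],
    [1, -0.26, 0, 0, 0, 0, 0],
    [1, -0.28, 0, 0, 0, 0, 0],
    [1, -0.28, 0, 0, 0, 0, 0],
  ],
)

```text
clock: 6.23
position: [0.5699, 0.1854, 0.2399]
ee_rot: [0.139, 1.562, -0.135]
force: [-0.0, 0.4, -2.1]
width: 0.148
```

```bash
python3 - <<'E'
from h import *
p,Rm,s=pose(); print(s['clock'],p,s['force'],s['width']*92)
print(bay+ns*.16); plan(bay+ns*.16,Rslope)
d=get('wrist'); save(d,'wrist4.png'); np.savez('w4.npz',**{k:d[k] for k in d})
E
```

```text
6.2333 [0.56991782 0.1854363  0.23992922] [-0.00225279  0.40059695 -2.05698592] 13.642386386734364
[ 0.49582266 -0.2199669   0.25506406]
shift m [-0.0163 -0.4121 -0.0026] turn deg [  0.   -29.77  -0.17]
ROW [-0.02035, -0.51508, -0.00326] [3e-05, -0.49609, -0.00276]
```

View pics/wrist4.png

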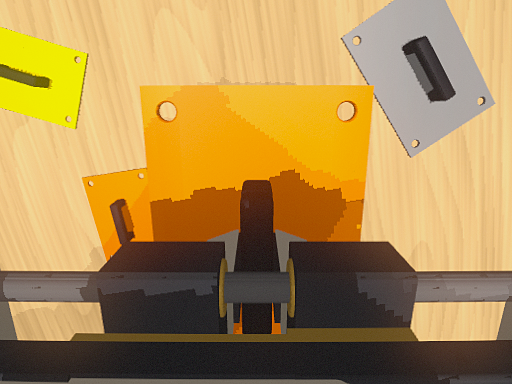

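The cover is held. The two +y holes are visible at (168,111) and (347,111), so I'll measure its pose in the tool frame.

```bash
cat > hold.py <<'E'
from bay import *
def tool_holes(d,cent,xtop=None):
    T=np.array(d['tool_from_camera']); p=d['pixels'];hsv=cv2.cvtColor(p,cv2.COLOR_RGB2HSV)
    m=((hsv[...,0]<=22)&(hsv[...,1]>200)).astype(np.uint8)
    # plate plane from depth in tool frame
    U,V=np.meshgrid(np.arange(185,330),np.arange(95,170)); uv=np.c_[U.ravel(),V.ravel()]; z=d['range_z'][uv[:,1],uv[:,0]]
    P=(rays(d,uv)*z[:,None])@T[:3,:3].T+T[:3,3]; c=np.median(P,0); P=P[abs(P[:,0]-c[0])<.006]; c=P.mean(0); n=np.linalg.svd(P-c,full_matrices=False)[2][2]; n*=-np.sign(n[0])
    print('plate top plane tool x at centre',(c[0]+ ((c[1])*n[1]+c[2]*n[2])/n[0]).round(4),'n',n.round(4))
    out=[]
    for u,v in cent:
        sub=1-m[v-14:v+15,u-14:u+15]; k,l,st,ce=cv2.connectedComponentsWithStats(sub,connectivity=4); j=l[14,14]
        q=ce[j]+[u-14,v-14]
        r=rays(d,[q])@T[:3,:3].T; t=((c-T[:3,3])@n)/(r@n); X=T[:3,3]+r[0]*t[0]; out.append(X); print(q.round(1),st[j,4],'tool',(X*1000).round(2))
    return np.array(out)
E
python3 - <<'E'
from hold import *
d=dict(np.load('w4.npz')); o=tool_holes(d,[(168,111),(347,111)])
print('mid',(o.mean(0)*1000).round(2),'yaw in tool deg',np.degrees(np.arctan2(o[1,1]-o[0,1],o[1,2]-o[0,2])))
E
```

```text
plate top plane tool x at centre 0.0071 n [-1.0e+00 -6.0e-04 -1.3e-03]
[167.4 111. ] 260 tool [  7.11  68.45 -43.14]
[345.2 110.8] 261 tool [ 7.   68.49 41.61]
mid [ 7.06 68.47 -0.76] yaw in tool deg 0.022481758465389527
```

step_arm(
  rows=[
    [1, -0.02, -0.03, -0.01, 0, 0, 0],
    [1, -0.035, -0.07, -0.03, 0, 0, 0],
    [1, -0.04, -0.12, -0.04, 0, 0, 0],
    [1, -0.04, -0.17, -0.04, 0, -0.06, 0],
    [1, -0.04, -0.22, -0.04, 0, -0.12, 0],
    [1, -0.04, -0.27, -0.04, 0, -0.18, 0],
    [1, -0.04, -0.32, -0.04, 0, -0.25, 0],
    [1, -0.04, -0.37, -0.03, 0, -0.33, 0],
    [1, -0.03, -0.42, -0.02, 0, -0.4, 0],
    [1, -0.025, -0.46, -0.01, 0, -0.46, 0],
    [1, -0.02, -0.495, -0.004, 0, -0.496, -0.003],
    [1, -0.02, -0.515, -0.004, 0, -0.496, -0.003],
  ],
)

```text
clock: 7.28
position: [0.49, -0.2245, 0.2481]
ee_rot: [0.092, 1.053, -0.165]
force: [0.3, 0.9, -2.7]
width: 0.149
```

step_arm(
  rows=[
    [1, 0, 0, 0, 0, 0, 0],
    [1, 0, 0, 0, 0, 0, 0],
    [1, 0, 0, 0, 0, 0, 0],
  ],
)

```text
clock: 7.53
position: [0.4935, -0.2202, 0.2506]
ee_rot: [0.09, 1.052, -0.16]
force: [-1.3, 0.6, -1.3]
width: 0.148
```

```bash
python3 - <<'E'
from h import *
p,Rm,s=pose(); print(s['clock'],p,s['force'],s['width']*92,s['dq'].round(3),s['joints'].round(2))
plan(bay+ns*.16,Rslope)
plan(bay+ns*(.011+.03)-yh*.0005+xs*.0007,Rslope)
d=get('wrist'); save(d,'wrist5.png'); np.savez('w5.npz',**{k:d[k] for k in d})
E
```

```text
7.5333 [ 0.49352195 -0.22017145  0.25057102] [-1.28604195  0.60728847 -1.29889471] 13.611214148103832 [-0.018 -0.008 -0.008 -0.008 -0.    -0.001  0.003] [ 1.18  0.11 -0.83  2.13 -0.04  0.43  0.24]
shift m [-0.0028  0.0006  0.0042] turn deg [ 0.1  -0.42  0.13]
ROW [-0.00351, 0.00074, 0.0052] [0.00164, -0.00692, 0.00211]
shift m [0.1162 0.0003 0.0057] turn deg [ 0.1  -0.42  0.13]
ROW [0.14523, 0.00044, 0.00715] [0.00164, -0.00692, 0.00211]
```

View pics/wrist5.png

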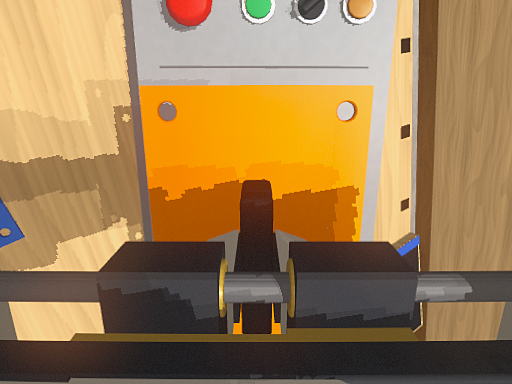

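step_arm(
  rows=[
    [1, 0.02, 0, 0.004, 0, -0.007, 0.002],
    [1, 0.05, 0, 0.007, 0.001, -0.007, 0.002],
    [1, 0.08, 0, 0.007, 0.001, -0.007, 0.002],
    [1, 0.11, 0, 0.007, 0.001, -0.007, 0.002],
    [1, 0.13, 0, 0.007, 0.001, -0.007, 0.002],
    [1, 0.14, 0, 0.007, 0.001, -0.007, 0.002],
    [1, 0.145, 0, 0.007, 0.001, -0.007, 0.002],
    [1, 0.145, 0, 0.007, 0.001, -0.007, 0.002],
    [1, 0.145, 0, 0.007, 0.001, -0.007, 0.002],
  ],
)

```text
clock: 8.33
position: [0.5556, -0.2314, 0.1538]
ee_rot: [0.09, 1.043, -0.158]
force: [0.1, -0.4, -1.4]
width: 0.152
```

```bash
python3 - <<'E'
from h import *
p,Rm,s=pose(); print(s['clock'],p,s['force'],s['width']*92,s['dq'].round(3),s['joints'].round(2))
plan(bay+ns*(.011+.03)-yh*.0005+xs*.0007,Rslope)
d=get('wrist'); save(d,'wrist6.png'); np.savez('w6.npz',**{k:d[k] for k in d})
d=get('side'); p=d['pixels']; cv2.imwrite('pics/side6.png',cv2.resize(cv2.cvtColor(p[120:280,200:360],cv2.COLOR_RGB2BGR),None,fx=3.5,fy=3.5,interpolation=cv2.INTER_CUBIC))
E
```

```text
8.3333 [ 0.55560804 -0.23142825  0.15376006] [ 0.12480464 -0.36398863 -1.42954008] 13.939112839236731 [ 0.023 -0.015 -0.009 -0.002 -0.004  0.002  0.005] [ 0.76  0.32 -0.48  2.16  0.36  0.18 -0.17]
shift m [ 0.0008  0.0004 -0.0014] turn deg [0.11 0.11 0.03]
ROW [0.00104, 0.00047, -0.0017] [0.00179, 0.00187, 0.00042]
```

View pics/wrist6.png

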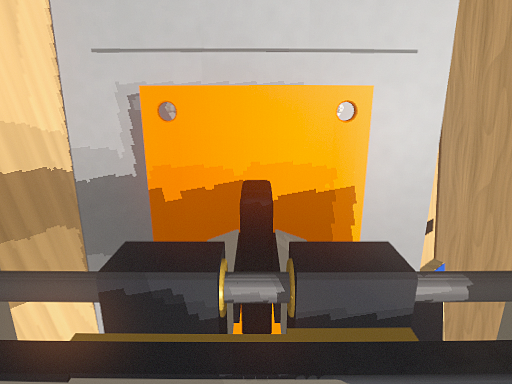

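View pics/side6.png

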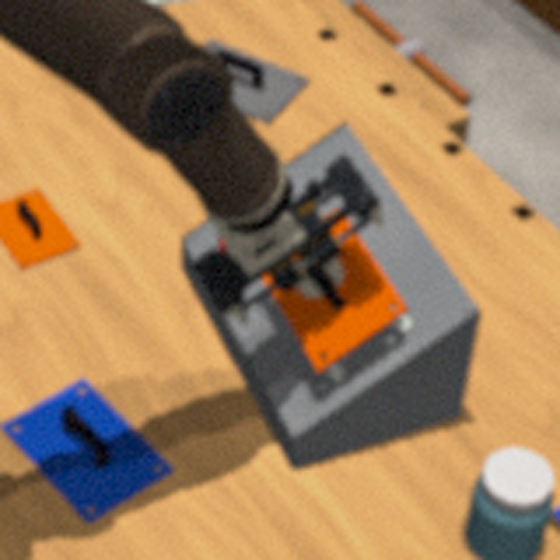

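```bash
python3 - <<'E'
from hold import *
d=dict(np.load('w6.npz')); p=d['pixels']
t=[cv2.resize(cv2.cvtColor(p[v-16:v+16,u-16:u+16],cv2.COLOR_RGB2BGR),None,fx=12,fy=12,interpolation=cv2.INTER_NEAREST) for u,v in [(167,111),(346,111)]]
cv2.imwrite('pics/holes6.png',np.hstack(t))
o=tool_holes(d,[(167,111),(346,111)])
# depth through the holes in bay frame
for u,v in [(167,111),(346,111)]:
    U,V=np.meshgrid(np.arange(u-9,u+10),np.arange(v-9,v+10)); P=depthpts(d,np.c_[U.ravel(),V.ravel()])-bay
    q=np.c_[P@xs,P@yh,P@ns]*1000
    print(np.round(q[:,2].reshape(19,19)[::2,::2]).astype(int))
    tip=q[(q[:,2]>9)&(q[:,2]<14)]; print('tip',len(tip),tip.mean(0) if len(tip) else None)
    sh=q[(q[:,2]>-2)&(q[:,2]<9)]; print('lower',len(sh),sh.mean(0) if len(sh) else None)
E
```

```text
plate top plane tool x at centre 0.0067 n [-1.0e+00 -1.7e-03 -6.0e-04]
[167. 111.] 265 tool [  6.65  68.41 -43.18]
[344.9 110.8] 274 tool [ 6.59 68.45 41.51]
[[ 35  35  35 -11 -10  34  34  35  35  35]
 [ 34  32 -10 -10   6   9  10  35  35  35]
 [ 34 -10 -10 -10   6   9  12  11  34  34]
 [ 32 -10  -9  -9   5  10  12  12  11  35]
 [ 32 -11 -10 -11   5  11  11  12  11  36]
 [ 33 -10 -10 -11 -10   6  -1   1   5  35]
 [ 33 -10 -10  -9 -10 -10   0  -1   0  34]
 [ 35  32 -11 -10 -10  -9   0   0  -1  35]
 [ 35  34 -10 -12 -11 -10 -11  -1  35  35]
 [ 36  35  36  33 -10 -11 -11  35  34  35]]
tip 47 [-45.29852236  68.16013524  11.13900734]
lower 62 [-47.7993567   66.02117044   2.89369322]
[[ 35  33  35  35 -10 -10  32  34  35  34]
 [ 36  34   8 -10 -10 -10 -10 -11  34  35]
 [ 35  11   8  -9 -10 -11 -10 -11  31  34]
 [ 35  11   7  -1 -10 -11 -11 -10 -11  34]
 [ 12  10   8 -10 -10  -9 -11 -11 -11  34]
 [ 10   7   6 -10  -9 -11  -9 -11 -10  33]
 [ 35 200 -10  -9 -10  -9 -11 -10  31  34]
 [ 35  -9 -11 -10 -10  -9  -9 -10  33  34]
 [ 36  35  -9 -11 -10  -9 -10  33  35  35]
 [ 36  35  35  -9  33  33  35  35  35  34]]
tip 17 [46.23748896 67.67158162 10.68794574]
lower 33 [48.59509253 67.24013741  5.32012715]
```

View pics/holes6.png

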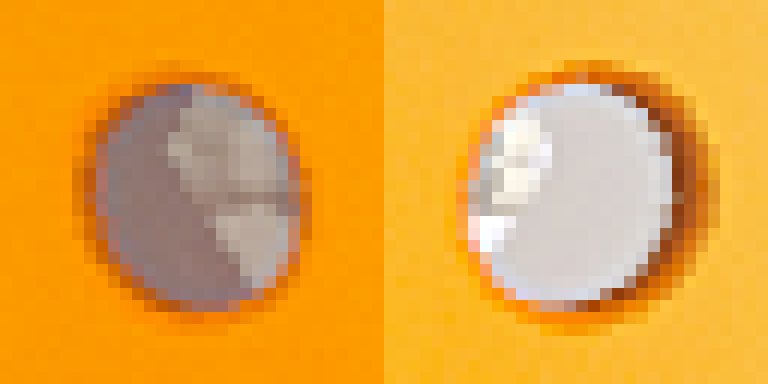

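```bash
python3 - <<'E'
from hold import *
d=dict(np.load('w6.npz')); T=np.array(d['tool_from_camera'])
for u,v in [(167,111),(346,111)]:
    U,V=np.meshgrid(np.arange(u-10,u+11),np.arange(v-10,v+11)); uv=np.c_[U.ravel(),V.ravel()]
    z=d['range_z'][uv[:,1],uv[:,0]]; Pt=(rays(d,uv)*z[:,None])@T[:3,:3].T+T[:3,3]
    P=depthpts(d,uv)-bay; h=P@ns*1000
    pl=abs(h-35)<5
    for lo,hi in [(10.5,13.5),(5,8)]:
        k=(h>lo)&(h<hi); q=Pt[k]*1000
        print((u,v),lo,k.sum(),'tool y',np.percentile(q[:,1],[3,97]).round(1),'tool z',np.percentile(q[:,2],[0,3,50,97,100]).round(1),'x',np.median(q[:,0]).round(1))
    # hole upper rim: plate pixels boundary
    q=Pt[pl]*1000; m=(~pl).reshape(21,21)
    rr=(rays(d,uv)@T[:3,:3].T); X=T[:3,3]+rr*((.0067-T[0,3])/rr[:,0])[:,None]; X=X[~pl]*1000
    print('through area tool y',X[:,1].min().round(1),X[:,1].max().round(1),'z',X[:,2].min().round(1),X[:,2].max().round(1))
p,Rm,s=pose(); w=p-bay; print('TCP in bay',(np.array([w@xs,w@yh,w@ns])*1000).round(2))
E
```

```text
(167, 111) 10.5 36 tool y [67.4 71.1] tool z [-49.  -48.4 -46.7 -45.5 -45.3] x 30.3
(167, 111) 5 18 tool y [66.7 71.6] tool z [-51.4 -51.3 -50.1 -46.1 -45.8] x 35.1
through area tool y 64.2 72.5 z -47.1 -39.4
(346, 111) 10.5 10 tool y [67.4 69.9] tool z [43.1 43.2 43.9 44.5 44.5] x 30.7
(346, 111) 5 14 tool y [66.6 71. ] tool z [45.4 45.6 46.7 47.4 47.5] x 34.8
through area tool y 64.1 72.5 z 37.8 46.8
TCP in bay [ 2.33 -1.7  42.28]
```

```bash
python3 - <<'E'
from h import *
p,Rm,s=pose(); w=p-bay; print(s['clock'],'TCP in bay',(np.array([w@xs,w@yh,w@ns])*1000).round(2))
plan(bay+ns*(.011+.016)-yh*.0006+xs*.0009,Rslope)
E
```

```text
8.4333 TCP in bay [ 2.33 -1.7  42.28]
shift m [ 0.0153  0.0011 -0.0015] turn deg [0.05 0.16 0.08]
ROW [0.01909, 0.0014, -0.00184] [0.00083, 0.00271, 0.00135]
```

step_arm(
  rows=[
    [1, 0.005, 0.0014, -0.0018, 0.001, 0.0027, 0.0013],
    [1, 0.01, 0.0014, -0.0018, 0.001, 0.0027, 0.0013],
    [1, 0.015, 0.0014, -0.0018, 0.001, 0.0027, 0.0013],
    [1, 0.019, 0.0014, -0.0018, 0.001, 0.0027, 0.0013],
    [1, 0.019, 0.0014, -0.0018, 0.001, 0.0027, 0.0013],
    [1, 0.019, 0.0014, -0.0018, 0.001, 0.0027, 0.0013],
    [1, 0.019, 0.0014, -0.0018, 0.001, 0.0027, 0.0013],
  ],
)

```text
clock: 9.02
position: [0.5618, -0.2324, 0.1395]
ee_rot: [0.092, 1.045, -0.159]
force: [-0.3, -1.2, -1.3]
width: 0.146
```

```bash
cat > look.py <<'E'
from hold import *
import sys
def look(tag):
    d=get('wrist'); save(d,'wrist%s.png'%tag); p=d['pixels']; T=np.array(d['tool_from_camera'])
    t=[cv2.resize(cv2.cvtColor(p[v-16:v+16,u-16:u+16],cv2.COLOR_RGB2BGR),None,fx=12,fy=12,interpolation=cv2.INTER_NEAREST) for u,v in [(167,111),(346,111)]]
    cv2.imwrite('pics/holes%s.png'%tag,np.hstack(t))
    P0,Rm,s=pose(); w=P0-bay; print(s['clock'],'TCP in bay',(np.array([w@xs,w@yh,w@ns])*1000).round(2),'F',s['force'].round(1),'F along n',round(s['force']@ns,2),'joints',s['joints'].round(2))
    for u,v in [(167,111),(346,111)]:
        U,V=np.meshgrid(np.arange(u-10,u+11),np.arange(v-10,v+11)); uv=np.c_[U.ravel(),V.ravel()]
        z=d['range_z'][uv[:,1],uv[:,0]]; Pt=((rays(d,uv)*z[:,None])@T[:3,:3].T+T[:3,3])*1000
        h=w@ns*1000-Pt[:,0]  # height above shoulders
        for lo,hi in [(10.,13.5),(4,9),(-1.5,1.5)]:
            k=(h>lo)&(h<hi)&(Pt[:,0]>8.5); q=Pt[k]
            if k.sum()>3: print((u,v),(lo,hi),k.sum(),'tool y',np.percentile(q[:,1],[3,97]).round(1),'tool z',np.percentile(q[:,2],[0,3,50,97,100]).round(1))
    return d
E
python3 - <<'E'
from look import *
look('7'); plan(bay+ns*(.011+.016)-yh*.0006+xs*.0009,Rslope)
E
```

```text
9.0667 TCP in bay [ 0.45 -0.75 26.45] F [ 0.3  0.2 -1.2] F along n -1.18 joints [ 0.71  0.35 -0.43  2.16  0.39  0.16 -0.21]
(167, 111) (10.0, 13.5) 82 tool y [67.1 70.8] tool z [-47.1 -46.7 -44.2 -41.4 -41.1]
(167, 111) (4, 9) 45 tool y [65.8 71.4] tool z [-49.6 -49.5 -47.7 -43.3 -43. ]
(167, 111) (-1.5, 1.5) 59 tool y [62.9 72.2] tool z [-51.8 -51.4 -48.  -45.6 -45.2]
(346, 111) (10.0, 13.5) 96 tool y [67.  70.5] tool z [39.5 40.  43.2 46.5 47.1]
(346, 111) (4, 9) 53 tool y [65.5 71.8] tool z [41.3 41.7 44.3 48.7 49. ]
(346, 111) (-1.5, 1.5) 65 tool y [63.3 72.2] tool z [43.1 44.  47.  50.7 50.9]
shift m [-0.0005  0.0002  0.0005] turn deg [-0.02 -0.05 -0.01]
ROW [-0.00069, 0.00019, 0.00056] [-0.00038, -0.00088, -0.00011]
```

View pics/holes7.png

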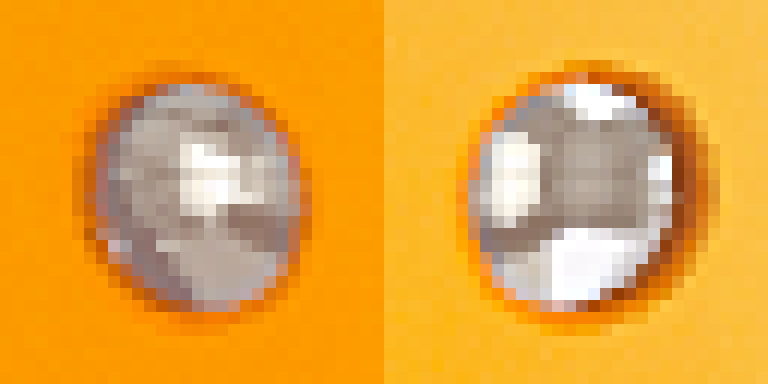

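step_arm(
  rows=[
    [1, 0.0, 0.0006, 0.0006, 0, -0.001, 0],
    [1, 0.0015, 0.0006, 0.0006, 0, -0.001, 0],
    [1, 0.003, 0.0006, 0.0006, 0, -0.001, 0],
    [1, 0.0045, 0.0006, 0.0006, 0, -0.001, 0],
    [1, 0.006, 0.0006, 0.0006, 0, -0.001, 0],
    [1, 0.0065, 0.0006, 0.0006, 0, -0.001, 0],
    [1, 0.0065, 0.0006, 0.0006, 0, -0.001, 0],
  ],
)

```text
clock: 9.65
position: [0.5648, -0.2324, 0.1351]
ee_rot: [0.092, 1.045, -0.159]
force: [-0.2, -0.3, -1.7]
width: 0.154
```

```bash
python3 - <<'E'
from look import *
look('8'); plan(bay+ns*(.011+.0085)-yh*.0006+xs*.0009,Rslope)
E
```

```text
9.7 TCP in bay [ 0.8  -0.3  21.13] F [ 0.5 -0.7 -1.6] F along n -1.67 joints [ 0.69  0.35 -0.41  2.16  0.41  0.14 -0.22]
(167, 111) (10.0, 13.5) 122 tool y [64.5 71.3] tool z [-48.7 -48.4 -44.8 -40.7 -40.2]
(167, 111) (4, 9) 51 tool y [65.1 71.4] tool z [-48.8 -48.7 -44.4 -42.1 -41.6]
(167, 111) (-1.5, 1.5) 61 tool y [63.2 72.3] tool z [-50.5 -50.2 -47.9 -44.8 -44. ]
(346, 111) (10.0, 13.5) 141 tool y [65.  71.4] tool z [38.6 38.9 42.9 46.8 47.1]
(346, 111) (4, 9) 55 tool y [65.  71.9] tool z [40.5 40.9 42.8 47.1 47.2]
(346, 111) (-1.5, 1.5) 54 tool y [63.4 72.3] tool z [42.7 43.6 46.4 48.5 48.7]
shift m [ 0.0016 -0.0003  0.0001] turn deg [-0.03 -0.01 -0.01]
ROW [0.00204, -0.00038, 0.00013] [-0.00043, -8e-05, -0.00013]
```

View pics/holes8.png

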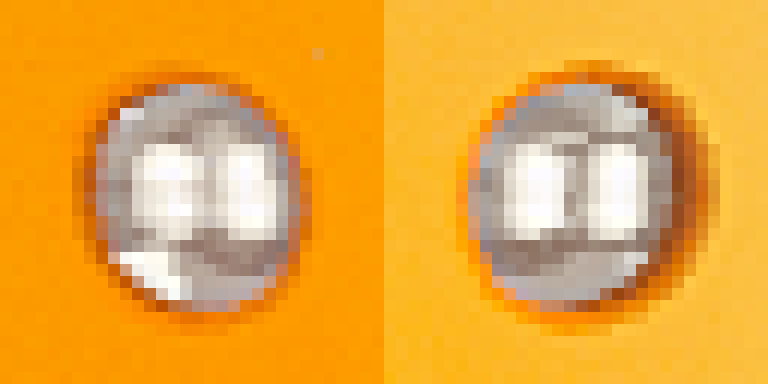

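step_arm(
  rows=[
    [1, 0.0008, 0.0, 0.0003, 0, 0, 0],
    [1, 0.0016, 0.0, 0.0003, 0, 0, 0],
    [1, 0.0022, 0.0, 0.0003, 0, 0, 0],
    [1, 0.0022, 0.0, 0.0003, 0, 0, 0],
    [1, 0.0022, 0.0, 0.0003, 0, 0, 0],
  ],
)

```text
clock: 10.12
position: [0.5658, -0.2327, 0.1338]
ee_rot: [0.092, 1.045, -0.159]
force: [0.1, 0.2, -1.9]
width: 0.149
```

```bash
python3 - <<'E'
from look import *
look('9'); 
E
```

```text
10.1667 TCP in bay [ 0.96 -0.37 19.44] F [-1.  -0.2 -2.1] F along n -1.39 joints [ 0.69  0.36 -0.41  2.16  0.41  0.14 -0.23]
(167, 111) (10.0, 13.5) 48 tool y [64.9 70.7] tool z [-48.2 -48.1 -44.3 -39.9 -39.9]
(167, 111) (4, 9) 56 tool y [65.1 71.9] tool z [-48.4 -48.3 -44.4 -42.3 -42. ]
(167, 111) (-1.5, 1.5) 54 tool y [63.3 72.4] tool z [-49.8 -49.6 -47.5 -44.1 -43.5]
(346, 111) (10.0, 13.5) 39 tool y [64.1 70.6] tool z [38.7 38.7 44.  46.9 47. ]
(346, 111) (4, 9) 61 tool y [65.1 71.9] tool z [39.9 40.5 42.6 46.7 47.1]
(346, 111) (-1.5, 1.5) 52 tool y [63.3 72.3] tool z [42.5 43.1 45.9 47.8 48.4]
```

step_arm(
  rows=[
    [1, 0.0006, 0, 0, 0, 0, 0],
    [1, 0.0012, 0, 0, 0, 0, 0],
    [1, 0.0012, 0, 0, 0, 0, 0],
    [1, 0.0012, 0, 0, 0, 0, 0],
  ],
)

```text
clock: 10.5
position: [0.5661, -0.2328, 0.133]
ee_rot: [0.092, 1.045, -0.159]
force: [-2.7, 1.0, 0.5]
width: 0.152
```

```bash
python3 - <<'E'
from look import *
look('10'); 
E
```

```text
10.55 TCP in bay [ 0.88 -0.39 18.53] F [-3.4  1.1 -0.3] F along n 1.45 joints [ 0.69  0.36 -0.4   2.16  0.42  0.14 -0.23]
(167, 111) (4, 9) 60 tool y [64.6 72. ] tool z [-48.5 -48.3 -44.3 -42.  -40.8]
(167, 111) (-1.5, 1.5) 51 tool y [63.4 72.4] tool z [-49.9 -49.4 -47.4 -43.6 -43.2]
(346, 111) (4, 9) 59 tool y [64.7 71.9] tool z [38.6 39.2 42.4 46.3 46.8]
(346, 111) (-1.5, 1.5) 54 tool y [63.4 72.3] tool z [41.6 42.2 45.8 47.8 48. ]
```

step_arm(
  rows=[
    [1, 0, 0, -0.0004, 0, 0, 0],
    [-0.2, 0, 0, -0.0004, 0, 0, 0],
    [-0.2, 0, 0, -0.0004, 0, 0, 0],
    [-0.2, 0, 0, -0.0004, 0, 0, 0],
    [-0.2, 0, 0, -0.0004, 0, 0, 0],
    [-0.2, 0, 0, -0.0004, 0, 0, 0],
    [-0.2, 0, 0, -0.0004, 0, 0, 0],
    [-0.2, 0, 0, -0.0004, 0, 0, 0],
    [-0.2, 0, 0, -0.0004, 0, 0, 0],
  ],
)

```text
clock: 11.3
position: [0.5661, -0.2328, 0.1329]
ee_rot: [0.092, 1.044, -0.159]
force: [0.8, -0.3, -0.8]
width: 0.592
```

```bash
python3 - <<'E'
from look import *
d=look('11');np.savez('w11.npz',**{k:d[k] for k in d}); print(status.observe()['width']*92)
E
```

```text
11.35 TCP in bay [ 0.8  -0.35 18.5 ] F [-0.3 -0.4  0.3] F along n 0.35 joints [ 0.69  0.36 -0.4   2.16  0.42  0.14 -0.23]
(167, 111) (4, 9) 55 tool y [64.9 72. ] tool z [-48.1 -47.8 -44.  -41.5 -40.9]
(167, 111) (-1.5, 1.5) 52 tool y [63.4 72.4] tool z [-50.4 -49.5 -47.5 -44.5 -43.9]
(346, 111) (4, 9) 63 tool y [64.8 71.9] tool z [38.5 40.2 42.8 46.7 46.8]
(346, 111) (-1.5, 1.5) 50 tool y [63.3 72.3] tool z [41.7 42.2 45.6 47.6 48.2]
55.45765747531434
```

View pics/wrist11.png

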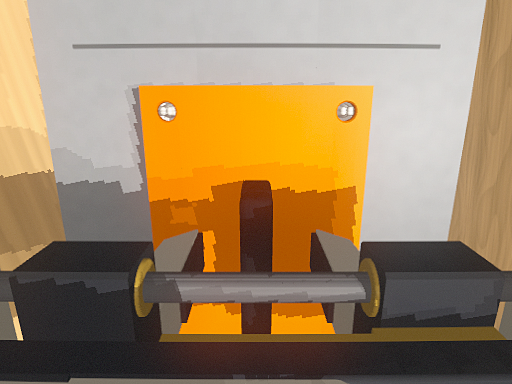

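The cover is released with both visible heads in their holes (167,111) and (346,111). Next I back off along the face normal and check its seating.

step_arm(
  rows=[
    [-0.2, -0.005, 0, 0, 0, 0, 0],
    [-0.2, -0.02, 0, 0, 0, 0, 0],
    [-0.2, -0.05, 0, 0, 0, 0, 0],
    [-0.2, -0.09, 0, 0, 0, 0, 0],
    [-0.2, -0.13, 0, 0, 0, 0, 0],
    [-0.2, -0.17, 0, 0, 0, 0, 0],
    [-0.2, -0.18, 0, 0, 0, 0, 0],
    [-0.2, -0.18, 0, 0, 0, 0, 0],
  ],
)

```text
clock: 12.02
position: [0.4949, -0.2209, 0.2604]
ee_rot: [0.09, 1.042, -0.162]
force: [1.4, 0.9, 0.2]
width: 0.6
```

```bash
cat > seat.py <<'E'
from bay import *
def seat(tag):
    P0,Rm,s=pose(); d=get('wrist'); save(d,'wrist%s.png'%tag); w=P0-bay
    print(s['clock'],'TCP in bay',(np.array([w@xs,w@yh,w@ns])*1000).round(2),'joints',s['joints'].round(2))
    hsv=cv2.cvtColor(d['pixels'],cv2.COLOR_RGB2HSV); m=(hsv[...,0]<=24)&(hsv[...,1]>180)&(d['range_z']>.1)
    ys,xs_=np.nonzero(m); P=depthpts(d,np.c_[xs_,ys])-bay; q=np.c_[P@xs,P@yh,P@ns]*1000
    k=(abs(q[:,0])<60)&(abs(q[:,1])<85)&(q[:,2]>-4)&(q[:,2]<18); q=q[k]
    A=np.c_[np.ones(len(q)),q[:,0],q[:,1]]
    for _ in range(3):
        co=np.linalg.lstsq(A,q[:,2],rcond=None)[0]; e=q[:,2]-A@co; g=abs(e)<2.5; q=q[g];A=A[g]
    print('plate top z0 %.2f -> underside %.2f; slope x deg %.2f y deg %.2f'%(co[0],co[0]-4,np.degrees(co[1]),np.degrees(co[2])),len(q))
    for nme,x,y in [('a',-43,-68),('b',-43,68),('c',43,-68),('d',43,68)]: print(nme,'underside z %.2f'%(co@[1,x,y]-4))
    r=cv2.minAreaRect(q[:,:2].astype(np.float32)); print('outline in bay',r)
    return d
E
python3 - <<'E'
from seat import *
d=seat('12')
E
```

```text
12.0167 TCP in bay [  2.04  -1.1  164.95] joints [ 1.3   0.11 -0.95  2.12 -0.02  0.44  0.22]
plate top z0 12.04 -> underside 8.04; slope x deg -0.04 y deg -0.06 17323
a underside z 8.14
b underside z 8.00
c underside z 8.09
d underside z 7.94
outline in bay ((-0.2514991760253906, -0.05454254150390625), (109.77910614013672, 159.68836975097656), 0.051528118550777435)
```

View pics/wrist12.png

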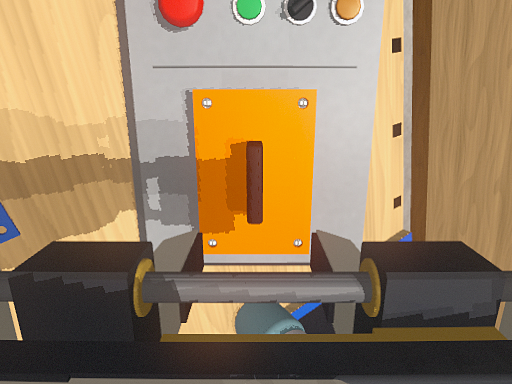

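The cover lies square on all four heads: its underside is at 8.0 mm, the tilt is under 0.1°, and it is centred to 0.3 mm. The heads show in the holes at (207,103), (303,103), (213,243) and (298,243). I'll press it in pairs with the two opened fingertips, 18 mm inside each pair of heads.

```bash
python3 - <<'E'
from h import *
plan(bay+ns*.030+yh*.050+xs*.0005,Rslope)
E
```

```text
shift m [ 0.1336  0.0521 -0.0013] turn deg [-0.09  0.11  0.2 ]
ROW [0.16696, 0.06508, -0.0016] [-0.00146, 0.00191, 0.00331]
```

step_arm(
  rows=[
    [-0.48, 0.0, 0.03, 0, 0, 0, 0],
    [-0.48, 0.02, 0.06, 0, 0, 0, 0],
    [-0.48, 0.05, 0.065, -0.0016, -0.0015, 0.002, 0.003],
    [-0.48, 0.08, 0.065, -0.0016, -0.0015, 0.002, 0.003],
    [-0.48, 0.11, 0.065, -0.0016, -0.0015, 0.002, 0.003],
    [-0.48, 0.135, 0.065, -0.0016, -0.0015, 0.002, 0.003],
    [-0.48, 0.15, 0.065, -0.0016, -0.0015, 0.002, 0.003],
    [-0.48, 0.16, 0.065, -0.0016, -0.0015, 0.002, 0.003],
    [-0.48, 0.165, 0.065, -0.0016, -0.0015, 0.002, 0.003],
    [-0.48, 0.167, 0.065, -0.0016, -0.0015, 0.002, 0.003],
    [-0.48, 0.167, 0.065, -0.0016, -0.0015, 0.002, 0.003],
    [-0.48, 0.167, 0.065, -0.0016, -0.0015, 0.002, 0.003],
  ],
)

```text
clock: 13.07
position: [0.5689, -0.1802, 0.1413]
ee_rot: [0.092, 1.046, -0.155]
force: [0.1, 0.1, 0.5]
width: 0.739
```

```bash
cat > tb.py <<'E'
from h import *
def tb():
    p,Rm,s=pose(); w=p-bay; E=R.from_matrix(Rslope.T@Rm).as_rotvec()
    print(s['clock'],'TCP in bay',(np.array([w@xs,w@yh,w@ns])*1000).round(2),'rot err deg',np.degrees(E).round(2),'F n %.2f xs %.2f y %.2f'%(s['force']@ns,s['force']@xs,s['force']@yh),'j',s['joints'].round(3),'w',round(s['width']*92,1))
E
python3 - <<'E'
from tb import *
tb(); plan(bay+ns*.014+yh*.050+xs*.0005,Rslope)
d=get('wrist'); save(d,'wrist13.png')
E
```

```text
13.0667 TCP in bay [-0.51 51.88 28.97] rot err deg [-0.07  0.12  0.2 ] F n 0.36 xs 0.36 y 0.09 j [ 0.595  0.322 -0.43   2.193  0.692  0.168 -0.61 ] w 68.0
shift m [ 0.015  -0.0019  0.001 ] turn deg [ 0.07 -0.12 -0.2 ]
ROW [0.0187, -0.00241, 0.00129] [0.00123, -0.002, -0.00326]
```

View pics/wrist13.png

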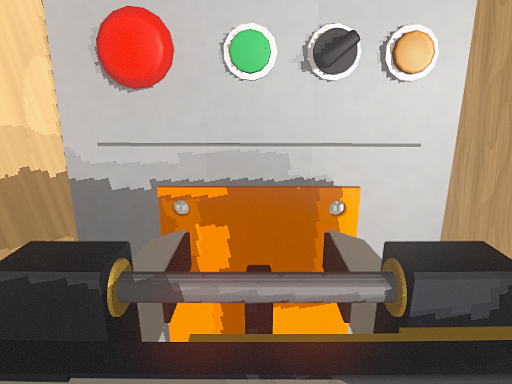

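step_arm(
  rows=[
    [-0.48, 0.006, -0.0024, 0.0013, 0.001, -0.002, -0.003],
    [-0.48, 0.012, -0.0024, 0.0013, 0.001, -0.002, -0.003],
    [-0.48, 0.017, -0.0024, 0.0013, 0.001, -0.002, -0.003],
    [-0.48, 0.018, -0.0024, 0.0013, 0.001, -0.002, -0.003],
    [-0.48, 0.018, -0.0024, 0.0013, 0.001, -0.002, -0.003],
    [-0.48, 0.018, -0.0024, 0.0013, 0.001, -0.002, -0.003],
  ],
)

```text
clock: 13.62
position: [0.5765, -0.1838, 0.1295]
ee_rot: [0.092, 1.044, -0.159]
force: [-0.5, 0.6, -1.1]
width: 0.741
```

```bash
python3 - <<'E'
from tb import *
tb(); plan(bay+ns*.014+yh*.050+xs*.0005,Rslope)
E
```

```text
13.6167 TCP in bay [ 0.58 49.71 14.66] rot err deg [ 0.01 -0.01 -0.  ] F n -0.62 xs -1.06 y 0.48 j [ 0.536  0.346 -0.362  2.193  0.773  0.136 -0.692] w 68.2
shift m [ 0.0007  0.0003 -0.0001] turn deg [-0.01  0.01  0.  ]
ROW [0.00083, 0.00036, -0.0001] [-0.0001, 0.00017, 2e-05]
```

step_arm(
  rows=[
    [-0.48, 0.001, 0, 0, 0, 0, 0],
    [-0.48, 0.002, 0, 0, 0, 0, 0],
    [-0.48, 0.003, 0, 0, 0, 0, 0],
    [-0.48, 0.004, 0, 0, 0, 0, 0],
    [-0.48, 0.005, 0, 0, 0, 0, 0],
    [-0.48, 0.005, 0, 0, 0, 0, 0],
  ],
)

```text
clock: 14.12
position: [0.5786, -0.1841, 0.126]
ee_rot: [0.092, 1.044, -0.159]
force: [-2.4, -0.3, 2.8]
width: 0.743
```

```bash
python3 - <<'E'
from tb import *
tb()
E
```

```text
14.1167 TCP in bay [ 0.62 49.75 10.59] rot err deg [-0.   -0.02 -0.01] F n 3.53 xs -0.58 y -0.68 j [ 0.528  0.354 -0.354  2.192  0.815  0.13  -0.734] w 68.4
```

step_arm(
  rows=[
    [-0.48, 0.0008, 0, 0, 0, 0, 0],
    [-0.48, 0.0016, 0, 0, 0, 0, 0],
    [-0.48, 0.0024, 0, 0, 0, 0, 0],
    [-0.48, 0.0032, 0, 0, 0, 0, 0],
    [-0.48, 0.0032, 0, 0, 0, 0, 0],
  ],
)

```text
clock: 14.53
position: [0.5798, -0.1843, 0.1234]
ee_rot: [0.092, 1.045, -0.159]
force: [-0.4, -0.1, 0.5]
width: 0.741
```

```bash
python3 - <<'E'
from tb import *
tb()
E
```

```text
14.5333 TCP in bay [ 0.44 49.76  7.72] rot err deg [0.01 0.01 0.01] F n 0.59 xs -0.05 y -0.15 j [ 0.525  0.36  -0.352  2.191  0.848  0.128 -0.766] w 68.2
```

step_arm(
  rows=[
    [-0.48, 0.0008, 0, 0, 0, 0, 0],
    [-0.48, 0.0016, 0, 0, 0, 0, 0],
    [-0.48, 0.0024, 0, 0, 0, 0, 0],
    [-0.48, 0.0032, 0, 0, 0, 0, 0],
    [-0.48, 0.0032, 0, 0, 0, 0, 0],
  ],
)

```text
clock: 14.95
position: [0.581, -0.1845, 0.1215]
ee_rot: [0.091, 1.044, -0.159]
force: [-3.7, 0.1, 4.4]
width: 0.74
```

```bash
python3 - <<'E'
from tb import *
tb()
d=get('wrist'); save(d,'wrist14.png'); P=None
hsv=cv2.cvtColor(d['pixels'],cv2.COLOR_RGB2HSV); m=(hsv[...,0]<=24)&(hsv[...,1]>180)&(d['range_z']>.1)
ys,xx=np.nonzero(m); P=depthpts(d,np.c_[xx,ys])-bay; q=np.c_[P@xs,P@yh,P@ns]*1000
k=(abs(q[:,0])<60)&(abs(q[:,1])<85)&(q[:,2]>-4)&(q[:,2]<18);q=q[k]
for lo,hi in [(60,80),(40,60),(20,40),(0,20)]:
    for s in(-1,1):
        g=(q[:,1]>lo)&(q[:,1]<hi)&(q[:,0]*s>0); print(lo,hi,s,g.sum(),np.median(q[g,2])if g.any() else None)
E
```

```text
14.95 TCP in bay [ 0.51 49.73  5.47] rot err deg [-0.   -0.01 -0.01] F n 5.67 xs -0.95 y -0.55 j [ 0.524  0.365 -0.352  2.191  0.885  0.126 -0.803] w 68.1
60 80 -1 3951 4.079326753147571
60 80 1 3865 4.061506218117407
40 60 -1 2599 5.228891864118735
40 60 1 2586 5.185082759373314
20 40 -1 368 5.813982382154403
20 40 1 365 5.879216201446557
0 20 -1 2141 7.4588217396781475
0 20 1 2189 7.481419045904348
```

step_arm(
  rows=[
    [-0.48, -0.01, 0, 0, 0, 0, 0],
    [-0.48, -0.03, 0, 0, 0, 0, 0],
    [-0.48, -0.045, -0.02, 0, 0, 0, 0],
    [-0.48, -0.045, -0.05, 0, 0, 0, 0],
    [-0.48, -0.045, -0.08, 0, 0, 0, 0],
    [-0.48, -0.045, -0.11, 0, 0, 0, 0],
    [-0.48, -0.035, -0.125, 0, 0, 0, 0],
    [-0.48, -0.03, -0.125, 0, 0, 0, 0],
    [-0.48, -0.03, -0.125, 0, 0, 0, 0],
    [-0.48, -0.03, -0.125, 0, 0, 0, 0],
    [-0.48, -0.03, -0.125, 0, 0, 0, 0],
  ],
)

```text
clock: 15.92
position: [0.5525, -0.2786, 0.1422]
ee_rot: [0.09, 1.045, -0.156]
force: [0.9, 0.6, 0.3]
width: 0.739
```

```bash
python3 - <<'E'
from tb import *
tb(); plan(bay+ns*.014-yh*.050+xs*.0005,Rslope)
E
```

```text
15.9167 TCP in bay [  0.75 -47.87  29.21] rot err deg [-0.15  0.    0.11] F n -0.14 xs 0.83 y 0.78 j [ 1.049  0.427 -0.736  2.108  0.684  0.241 -0.367] w 68.0
shift m [ 0.0152 -0.0022 -0.0003] turn deg [ 0.15 -0.   -0.11]
ROW [0.01901, -0.0027, -0.00032] [0.00252, -7e-05, -0.0018]
```

step_arm(
  rows=[
    [-0.48, 0.006, -0.0027, -0.0003, 0.0025, 0, -0.0018],
    [-0.48, 0.012, -0.0027, -0.0003, 0.0025, 0, -0.0018],
    [-0.48, 0.017, -0.0027, -0.0003, 0.0025, 0, -0.0018],
    [-0.48, 0.019, -0.0027, -0.0003, 0.0025, 0, -0.0018],
    [-0.48, 0.019, -0.0027, -0.0003, 0.0025, 0, -0.0018],
    [-0.48, 0.019, -0.0027, -0.0003, 0.0025, 0, -0.0018],
  ],
)

```text
clock: 16.42
position: [0.5589, -0.284, 0.1287]
ee_rot: [0.093, 1.045, -0.161]
force: [1.2, -0.6, -0.7]
width: 0.74
```

```bash
python3 - <<'E'
from tb import *
tb(); plan(bay+ns*.010-yh*.050+xs*.0005,Rslope)
E
```

```text
16.4167 TCP in bay [  0.25 -52.03  14.  ] rot err deg [ 0.13  0.01 -0.09] F n -1.28 xs 0.79 y -0.39 j [ 0.993  0.445 -0.668  2.107  0.721  0.21  -0.406] w 68.1
shift m [0.004  0.002  0.0003] turn deg [-0.13 -0.01  0.09]
ROW [0.005, 0.00255, 0.00031] [-0.00209, -0.00025, 0.00145]
```

step_arm(
  rows=[
    [-0.48, 0, 0.0025, 0.0003, -0.002, 0, 0.0014],
    [-0.48, 0, 0.0025, 0.0003, -0.002, 0, 0.0014],
    [-0.48, 0.001, 0.0025, 0.0003, -0.002, 0, 0.0014],
    [-0.48, 0.002, 0.0025, 0.0003, -0.002, 0, 0.0014],
    [-0.48, 0.003, 0.0025, 0.0003, -0.002, 0, 0.0014],
    [-0.48, 0.004, 0.0025, 0.0003, -0.002, 0, 0.0014],
    [-0.48, 0.004, 0.0025, 0.0003, -0.002, 0, 0.0014],
  ],
)

```text
clock: 17.0
position: [0.5609, -0.2828, 0.1262]
ee_rot: [0.092, 1.044, -0.16]
force: [-1.2, 0.6, 1.4]
width: 0.739
```

```bash
python3 - <<'E'
from tb import *
tb()
E
```

```text
17.0 TCP in bay [  0.53 -50.53  10.92] rot err deg [ 0.04 -0.   -0.03] F n 1.83 xs -0.39 y 0.40 j [ 0.978  0.448 -0.655  2.107  0.729  0.203 -0.416] w 68.0
```

step_arm(
  rows=[
    [-0.48, 0.001, 0.0004, 0, 0, 0, 0],
    [-0.48, 0.002, 0.0004, 0, 0, 0, 0],
    [-0.48, 0.003, 0.0004, 0, 0, 0, 0],
    [-0.48, 0.004, 0.0004, 0, 0, 0, 0],
    [-0.48, 0.004, 0.0004, 0, 0, 0, 0],
  ],
)

```text
clock: 17.42
position: [0.5626, -0.2824, 0.1233]
ee_rot: [0.092, 1.044, -0.159]
force: [1.0, -0.4, -0.4]
width: 0.739
```

```bash
python3 - <<'E'
from tb import *
tb()
E
```

```text
17.4167 TCP in bay [  0.48 -49.88   7.58] rot err deg [ 0.03  0.   -0.  ] F n -0.84 xs 0.69 y -0.24 j [ 0.964  0.452 -0.641  2.108  0.738  0.196 -0.426] w 68.0
```

step_arm(
  rows=[
    [-0.48, 0.001, 0, 0, 0, 0, 0],
    [-0.48, 0.002, 0, 0, 0, 0, 0],
    [-0.48, 0.003, 0, 0, 0, 0, 0],
    [-0.48, 0.004, 0, 0, 0, 0, 0],
    [-0.48, 0.005, 0, 0, 0, 0, 0],
    [-0.48, 0.005, 0, 0, 0, 0, 0],
  ],
)

```text
clock: 17.92
position: [0.5644, -0.2829, 0.1201]
ee_rot: [0.092, 1.044, -0.159]
force: [-2.6, 1.6, 3.5]
width: 0.74
```

```bash
python3 - <<'E'
from tb import *
tb()
E
```

```text
17.9167 TCP in bay [  0.51 -50.04   3.91] rot err deg [ 0.02 -0.   -0.04] F n 4.42 xs -0.74 y 1.09 j [ 0.949  0.456 -0.624  2.107  0.748  0.188 -0.437] w 68.1
```

step_arm(
  rows=[
    [-0.48, 0.0006, 0, 0, 0, 0, 0],
    [-0.48, 0.0012, 0, 0, 0, 0, 0],
    [-0.48, 0.0012, 0, 0, 0, 0, 0],
  ],
)

```text
clock: 18.17
position: [0.5645, -0.283, 0.12]
ee_rot: [0.091, 1.044, -0.16]
force: [-13.1, 3.9, 18.1]
width: 0.741
```

```bash
python3 - <<'E'
from tb import *
tb()
E
```

```text
18.1667 TCP in bay [  0.53 -50.09   3.73] rot err deg [-0.   -0.01 -0.09] F n 22.46 xs -2.74 y 1.54 j [ 0.946  0.455 -0.62   2.108  0.75   0.187 -0.44 ] w 68.2
```

22 N against a hard stop, so the cover is down on its shoulders. I back off and check all four corners.

step_arm(
  rows=[
    [-0.48, -0.005, 0, 0, 0, 0, 0],
    [-0.48, -0.02, 0, 0, 0, 0, 0],
    [-0.48, -0.05, 0, 0, 0, 0, 0],
    [-0.48, -0.08, 0.02, 0, 0, 0, 0],
    [-0.48, -0.12, 0.05, 0, 0, 0, 0],
    [-0.48, -0.16, 0.065, 0, 0, 0, 0],
    [-0.48, -0.19, 0.065, 0, 0, 0, 0],
    [-0.48, -0.2, 0.065, 0, 0, 0, 0],
    [-0.48, -0.2, 0.065, 0, 0, 0, 0],
    [-0.48, -0.2, 0.065, 0, 0, 0, 0],
  ],
)

```text
clock: 19.0
position: [0.495, -0.219, 0.2579]
ee_rot: [0.092, 1.044, -0.162]
force: [0.6, -0.1, 0.1]
width: 0.741
```

```bash
python3 - <<'E'
from seat import *
d=seat('15'); d=get('top'); save(d,'top15.png')
p=cv2.imread('pics/wrist15.png'); cv2.imwrite('pics/w15c.png',cv2.resize(p[75:265,170:345],None,fx=3,fy=3,interpolation=cv2.INTER_CUBIC))
E
```

```text
19.0 TCP in bay [  0.53   0.79 162.96] joints [ 1.53  0.19 -1.24  2.11  0.23  0.46 -0.01]
plate top z0 4.01 -> underside 0.01; slope x deg -0.01 y deg -0.05 16623
a underside z 0.08
b underside z -0.04
c underside z 0.06
d underside z -0.06
outline in bay ((-0.6407012939453125, 0.27637481689453125), (109.94527435302734, 159.92955017089844), 0.2794800400733948)
```

View pics/w15c.png

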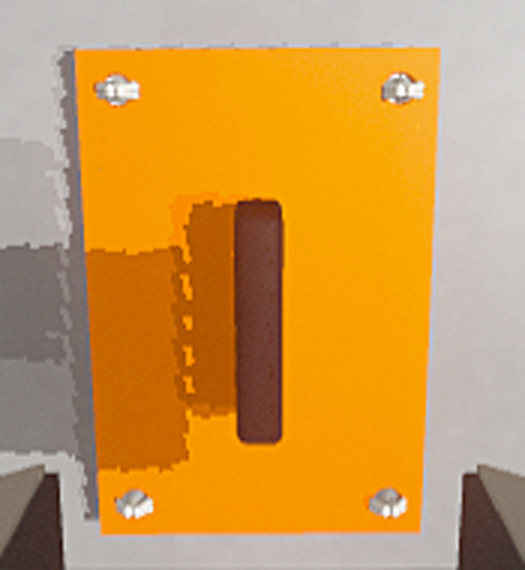

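View pics/top15.png

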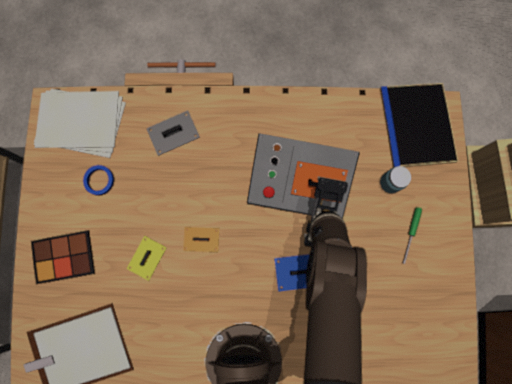

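The close crop shows all four heads, with their barbs spread, standing through the cover at (117,90), (402,90), (135,503) and (388,503). In the top view the other things are where they were: jar (396,180), screwdriver (412,235), tape (98,180).

```bash
python3 - <<'E'
from h import *
s=status.observe(); print(s['clock'],s['dq'].round(3),s['joints'].round(3)); print(arm.sign_off())
E
```

```text
19.1 [-0.018  0.012  0.003  0.003 -0.008  0.004  0.011] [ 1.532  0.194 -1.24   2.109  0.226  0.457 -0.008]
the job is handed in; nothing more can be done
None
```

The orange cover is home on all four standoffs, and I handed the job in at about 19 s of the 61 s allowed. I gripped it by its black handle, laid it square on the four heads and let go. I then pressed it down with the two opened fingertips, first the +y pair of heads and then the −y pair.

- **Before pressing:** the cover lay on all four heads with its underside at 8.0 mm, tilted less than 0.1° and centred to 0.3 mm.
- **During pressing:** the cover tilted about 3.3° while only the first pair was through. The force dropped as each pair clicked through, and the highest reading was 22 N, against the hard stop at the end.
- **Last check:** the underside at the four corners is within 0.1 mm of the shoulders, and the wrist picture shows all four heads through the holes. The robot is 160 mm clear of the cover, and the other things on the bench look unmoved in the top view.
- **Small disagreements:** the wrist camera and the jaw centre differed by about 0.8 mm, which I allowed for when placing the cover. The final picture puts the cover's middle 0.6 mm off in x, within the play of the holes and the calibration. No check failed.

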